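# Glue up a layered keepsake in the jig

### The arm

A 6-joint arm with a two-finger parallel gripper is mounted at the origin on the work surface. World frame = base frame: x ahead of the robot, y to its left, z up, the work surface at z = 0. Lengths are in mm, angles in rad, forces in N, time in s.
With the tool pointing down it reaches from about 300 to 775 mm from the base axis. Payload 14.6 kg.
Tool frame: the origin (TCP) lies on the centre line of the jaws, within the pads' length; the fingertips stand 8 mm ahead of it and the grasp point (between the pads) lies 11 mm behind it; z points along the fingers, y is the direction in which the jaws open and shut (so a half turn about z gives the same grasp; the last joint's range is limited). The gripper opens to 94 mm and grips with 3 to 60 N. Pads are 16 mm wide; open, the fingers measure 119 mm over their backs; the gripper's body (75 mm by 177 mm) begins 78 mm behind the grasp point.
Start: joints at [1.045, 0.3, 1.521, -0, 1.321, -0.067], TCP at [243.576, 493.113, 213.446] pointing down, gripper open.
Joint ranges: [-3.03, 3.03], [-0.79, 2.21], [0.23, 2.52], [-1.04, 4.18], [0, 3.07], [-2.55, 2.55]. Speed limits (rad/s): [2.22, 2.22, 2.57, 3.14, 3.14, 3.14].

### API

Orientations are given as [roll, pitch, yaw] about the fixed x, y, z axes, in that order (R = Rz(yaw) Ry(pitch) Rx(roll)).
In Python, from cell import read_state, cams, manip gives the robot as it stands.
- The arm moves only by the shell command python3 -m handwheel 'ROWS' [OPENING] [FORCE]. ROWS is JSON, a list of rows, each a list of 4 numbers: the shift along the tool's x, y, z in m, then the turn about the tool's z in degrees. In form: [[dx, dy, dz, turn], ...]. A call has 1 to 5 rows; each row is the pose to reach, as a shift and turn from the pose measured when the call began, along the tool's axes at that moment; what a row does not reach only later rows make up. A row lasts 1/8 s, in which the tool goes at most 62.5 mm and 10.7 degrees, less where a joint would pass 70% of its speed; a pose out of reach is approached as far as the arm can. A call with a gripper value outside its range is refused whole. OPENING is the closure, from 0 (fully open) to 1 (shut), set as the call begins (- or left out, the last holds). The fingers move at their own pace and stop on an object; FORCE is the grip in N (left out, the last holds). Time passes only in rows, so rows that repeat a pose let the fingers close. It gives the time, the measured TCP pose, the force and the opening at its end, in the units of the state.
- read_state(): the state, without advancing time (a new reading comes with each control period).
- cams.camera(name): name is "side" or "top" or "wrist"; returns the picture (384x512x3 uint8, red, green, blue); there is no depth.
- cams.get_calibration(name): a dict with "vertical_fov" (degrees; the focal length in pixels is half the picture's height over the tangent of half this angle, whatever the lens; pixels are square), "cx", "cy" (the principal point, pixels), "dist_coeffs" ([k1, k2, p1, p2, k3] as OpenCV has them; the pictures are not rectified), "R" (3x3) and "t" (3): a world point X has camera coordinates R X + t. Camera axes: x right, y down, z forward; pixel columns grow to the right and rows downward; lengths in mm; the calibration is good to about 2 mm. A picture is of the moment at which its call begins: read the wrist's pose just before it. get_calibration takes no time and is no camera call; for the wrist camera it gives the pose at the moment of the call.
- manip.sign_off(): hands the job in, once; it reports no verdict.
The state is a dict: "clock": time; "joints": joint angles; "qd": joint speeds; "effort": joint torques, N m; "eef_pos": TCP position; "eef_rot": TCP orientation; "wrist_force": force on the tool from outside, world axes, zero at the start; "moment": the same for the moment, N m; "finger_gap": finger opening in mm.
Only numpy, scipy, OpenCV 4.12 (cv2) and the standard library are available. Lean on these libraries where they do the work, as an engineer would, in place of code of your own. Each camera call takes 0.05 s, during which the arm holds its last target. There are 200 camera calls.

### The job

Take the brown trial tile out of the gluing jig and lay it flat in the green tray, then stack the keepsake squarely in the jig's pocket, everything lying flat: blue body first, then every yellow spacer on the table, then the red top disc with its emblem up. Stand the steel weight by itself centrally on the stack and only then press the red start button fully down and let it spring back; finally stand the weight back in the middle of its rubber mat, leaving the stack in the jig and the other things on the table where they are.

Things in the scene. Friction and masses are not known exactly. Their poses are not given: they have to be found in the camera images.
- jig_floor (a point): centre of the pocket floor, 8 mm above the table, of the fixed gluing jig: black base 96 mm square, 8 thick; four L-shaped aluminium corner guides form a pocket 57 mm square; x, y square to it, z up. Guides are straight to 40 mm above this floor, then yellow flares slope out up to 48 mm; each covers 9 mm of a side from the corner, so the middle 39 mm of every side is open to fingers
- blank_c (a point): cork-brown trial tile with a black cross, 54 mm square, 14 mm thick, loose, at the start lying on the pocket floor of the jig; this point is its centre, half-way up, z up
- block_c (a point): blue body block, 14 mm thick, 54 mm square with straight sides, loose, at the start flat on the table to the robot's left; this point is its centre, half-way up, z up, x and y square to its sides
- topdisc_c (a point): top disc: red tile with a round white emblem on its upper face, 6 mm thick, 54 mm square with straight sides, loose, at the start flat on the table to the robot's left; this point is its centre, half-way up, z up, x and y square to its sides
- tray: green open offcut tray, fixed, 118 mm square outside, 26 mm high, walls and floor 4 mm; origin at the centre of its underside on the table, x and y square to its sides, z up
- weight_knob (a point): pressing weight: bright steel block 46 mm square and 28 mm high with a black round knob 22 mm across and 30 mm high on top, about 0.45 kg, loose, stands upright on its mat at the start; this point is the centre of the knob, 43 mm above the weight's underside, z up along the knob
- pad: the weight's black rubber mat, fixed, 100 mm square, 4 mm thick; origin at the centre of its underside on the table, x and y square to its sides, z up
- start (a joint): travel of the lamp timer's red spring push button: 0 released, 0.006 m fully down; fully down takes about 5 N; it springs back by itself
- start_top (a point): centre of the top face of the red round start button, 34 mm across, on a fixed grey timer box 100 by 90 mm and 36 mm high; the button is pressed straight down
- spacer1_c (a point): yellow spacer tile 1 (one to three are present, all alike), 6 mm thick, 54 mm square with straight sides, loose, at the start flat on the table to the robot's left; this point is its centre, half-way up, z up, x and y square to its sides
- spacer2_c (a point): yellow spacer tile 2 (one to three are present, all alike), 6 mm thick, 54 mm square with straight sides, loose, at the start flat on the table to the robot's left; this point is its centre, half-way up, z up, x and y square to its sides
- spacer3_c (a point): yellow spacer tile 3 (one to three are present, all alike), 6 mm thick, 54 mm square with straight sides, loose, at the start flat on the table to the robot's left; this point is its centre, half-way up, z up, x and y square to its sides
- green_tape: bystander, loose: green tape roll lying flat, 50 mm across, 18 high; origin at the underside, in the middle
- black_tape: bystander, loose: black tape roll lying flat, 64 mm across, 20 high; origin at the underside, in the middle
- scissors: bystander, loose: green-handled scissors lying flat, about 150 mm long, 9 high; origin at the underside near the pivot
- marker: bystander, loose: blue marker pen with black cap, lying, 130 mm long, 16 high; origin at the underside, in the middle
- bottle_cap: bystander, loose: white bottle cap, 32 mm across, 14 high; origin at the underside, in the middle
- tea_bottle: bystander, loose: upright amber tea bottle, 60 mm across, 150 high; origin at the underside, in the middle
- clear_bottle: bystander, loose: upright clear plastic bottle, 76 mm across, 230 high; origin at the underside, in the middle

How it is judged (in metres and radians):
On the way, in this order (a step that is already met when the one before it is completed fails the run):
1. the brown trial tile lies flat in the green tray, let go (x of blank_c in the frame of tray between -0.036 and 0.036 m and y of blank_c in the frame of tray between -0.036 and 0.036 m and z of blank_c in the frame of tray between 0.006 and 0.016 m and contact force between the fingers and blank below 0.1 N), for 0.2 s.
2. the blue body sits flat on the pocket floor of the jig, let go (x of block_c in the frame of jig_floor between -0.0028 and 0.0028 m and y of block_c in the frame of jig_floor between -0.0028 and 0.0028 m and z of block_c in the frame of jig_floor between 0.0055 and 0.0085 m and angle between the z axis of block_c and the z axis of jig_floor, either way round below 0.06 rad and contact force between the fingers and block below 0.1 N), for 0.2 s.
3. every yellow spacer lies flat in the pocket on top of the body, let go (x of spacer1_c in the frame of jig_floor between -0.0028 and 0.0028 m and y of spacer1_c in the frame of jig_floor between -0.0028 and 0.0028 m and z of spacer1_c in the frame of jig_floor between 0.0155 and 0.0305 m and angle between the z axis of each of spacer1_c, spacer2_c, spacer3_c and the z axis of jig_floor, either way round below 0.06 rad and x of spacer2_c in the frame of jig_floor between -0.0028 and 0.0028 m and y of spacer2_c in the frame of jig_floor between -0.0028 and 0.0028 m and z of spacer2_c in the frame of jig_floor between 0.0155 and 0.0305 m and x of spacer3_c in the frame of jig_floor between -0.0028 and 0.0028 m and y of spacer3_c in the frame of jig_floor between -0.0028 and 0.0028 m and z of spacer3_c in the frame of jig_floor between 0.0155 and 0.0305 m and contact force between the fingers and spacer1 below 0.1 N and contact force between the fingers and spacer2 below 0.1 N and contact force between the fingers and spacer3 below 0.1 N), for 0.2 s.
4. the top disc lies flat in the pocket on the spacers, let go (x of topdisc_c in the frame of jig_floor between -0.0028 and 0.0028 m and y of topdisc_c in the frame of jig_floor between -0.0028 and 0.0028 m and z of topdisc_c in the frame of jig_floor between 0.0215 and 0.0365 m and angle between the z axis of each of topdisc_c, spacer1_c, spacer2_c, spacer3_c and the z axis of jig_floor, either way round below 0.06 rad and z of topdisc_c in the frame of spacer1_c above 0.004 m and z of topdisc_c in the frame of spacer2_c above 0.004 m and z of topdisc_c in the frame of spacer3_c above 0.004 m and (distance between topdisc_c and spacer1_c below 0.0095 m or distance between topdisc_c and spacer2_c below 0.0095 m or distance between topdisc_c and spacer3_c below 0.0095 m) and x of spacer1_c in the frame of jig_floor between -0.0028 and 0.0028 m and y of spacer1_c in the frame of jig_floor between -0.0028 and 0.0028 m and z of spacer1_c in the frame of jig_floor between 0.0155 and 0.0305 m and x of spacer2_c in the frame of jig_floor between -0.0028 and 0.0028 m and y of spacer2_c in the frame of jig_floor between -0.0028 and 0.0028 m and z of spacer2_c in the frame of jig_floor between 0.0155 and 0.0305 m and x of spacer3_c in the frame of jig_floor between -0.0028 and 0.0028 m and y of spacer3_c in the frame of jig_floor between -0.0028 and 0.0028 m and z of spacer3_c in the frame of jig_floor between 0.0155 and 0.0305 m and contact force between the fingers and topdisc below 0.1 N), for 0.2 s.
5. the weight stands upright on the top disc, let go (horizontal distance between weight_knob and jig_floor below 0.008 m and z of weight_knob in the frame of topdisc_c between 0.043 and 0.049 m and angle between weight_knob's own z axis and vertical below 0.06 rad and contact force between the fingers and weight below 0.1 N and linear speed of weight below 0.02 m/s and x of topdisc_c in the frame of jig_floor between -0.0028 and 0.0028 m and y of topdisc_c in the frame of jig_floor between -0.0028 and 0.0028 m and z of topdisc_c in the frame of jig_floor between 0.0215 and 0.0365 m and angle between the z axis of topdisc_c and the z axis of jig_floor, either way round below 0.06 rad and z of topdisc_c in the frame of spacer1_c above 0.004 m and z of topdisc_c in the frame of spacer2_c above 0.004 m and z of topdisc_c in the frame of spacer3_c above 0.004 m and (distance between topdisc_c and spacer1_c below 0.0095 m or distance between topdisc_c and spacer2_c below 0.0095 m or distance between topdisc_c and spacer3_c below 0.0095 m)), for 0.2 s.
6. the start button is fully down while the weight stands on the stack (value of joint start above 0.005 m and horizontal distance between weight_knob and jig_floor below 0.008 m and z of weight_knob in the frame of topdisc_c between 0.043 and 0.049 m and angle between weight_knob's own z axis and vertical below 0.06 rad).
7. the start button is released again (value of joint start below 0.0015 m and horizontal distance between weight_knob and jig_floor below 0.008 m and z of weight_knob in the frame of topdisc_c between 0.043 and 0.049 m and angle between weight_knob's own z axis and vertical below 0.06 rad), for 0.1 s.
8. the weight stands upright on its rubber mat again, let go (x of weight_knob in the frame of pad between -0.027 and 0.027 m and y of weight_knob in the frame of pad between -0.027 and 0.027 m and z of weight_knob in the frame of pad between 0.044 and 0.05 m and angle between weight_knob's own z axis and vertical below 0.06 rad and contact force between the fingers and weight below 0.1 N and linear speed of weight below 0.02 m/s), for 0.2 s.
At the end, for the whole second after the job is handed in: Tile flat in the tray (centre within 36 mm of its centre each way); body, all spacers, top disc (emblem up) stacked in the pocket, each within 2.8 mm of centre each way, level to 0.06 rad; weight upright on its mat within 27 mm of centre each way; button out; all at rest (all of step 8 and x of blank_c in the frame of tray between -0.036 and 0.036 m and y of blank_c in the frame of tray between -0.036 and 0.036 m and z of blank_c in the frame of tray between 0.006 and 0.016 m and x of block_c in the frame of jig_floor between -0.0028 and 0.0028 m and y of block_c in the frame of jig_floor between -0.0028 and 0.0028 m and z of block_c in the frame of jig_floor between 0.0055 and 0.0085 m and angle between the z axis of each of block_c, spacer1_c, spacer2_c, spacer3_c, topdisc_c and the z axis of jig_floor, either way round below 0.06 rad and x of spacer1_c in the frame of jig_floor between -0.0028 and 0.0028 m and y of spacer1_c in the frame of jig_floor between -0.0028 and 0.0028 m and z of spacer1_c in the frame of jig_floor between 0.0155 and 0.0305 m and x of spacer2_c in the frame of jig_floor between -0.0028 and 0.0028 m and y of spacer2_c in the frame of jig_floor between -0.0028 and 0.0028 m and z of spacer2_c in the frame of jig_floor between 0.0155 and 0.0305 m and x of spacer3_c in the frame of jig_floor between -0.0028 and 0.0028 m and y of spacer3_c in the frame of jig_floor between -0.0028 and 0.0028 m and z of spacer3_c in the frame of jig_floor between 0.0155 and 0.0305 m and x of topdisc_c in the frame of jig_floor between -0.0028 and 0.0028 m and y of topdisc_c in the frame of jig_floor between -0.0028 and 0.0028 m and z of topdisc_c in the frame of jig_floor between 0.0215 and 0.0365 m and z of topdisc_c in the frame of spacer1_c above 0.004 m and z of topdisc_c in the frame of spacer2_c above 0.004 m and z of topdisc_c in the frame of spacer3_c above 0.004 m and (distance between topdisc_c and spacer1_c below 0.0095 m or distance between topdisc_c and spacer2_c below 0.0095 m or distance between topdisc_c and spacer3_c below 0.0095 m) and value of joint start below 0.0015 m and linear speed of each of block, topdisc, blank below 0.02 m/s and angle between topdisc_c's own z axis and vertical below 0.06 rad); the robot touches nothing.
It fails at once if the start button is pressed while the weight is not standing on the stack (value of joint start above 0.004 m and not (horizontal distance between weight_knob and jig_floor below 0.008 m and z of weight_knob in the frame of topdisc_c between 0.043 and 0.049 m and angle between weight_knob's own z axis and vertical below 0.06 rad)).
It fails at once if a bystander is moved more than 40 mm (distance of any of green_tape, black_tape, scissors, marker, bottle_cap, tea_bottle, clear_bottle from where it was at the start of the episode above 0.04 m).
It fails at once if a bottle is tipped over (angle between any of tea_bottle, clear_bottle's own z axis and vertical above 0.5 rad).
Of spacer1, spacer2, spacer3 only 1 to 3 are there at a start; the rules pass over those that are not, and their reading is None.
At some moment in a run one of block, spacer1, spacer2, spacer3, topdisc may be knocked a few centimetres aside while the robot is not near it.
It also fails if it takes over 210 s, if anything falls off the work surface, if the arm or the gripper's body presses on something with over 40 N, if the wrist force passes 120 N, or if a joint passes its speed limit or range.

## Working session

There is one attempt and no reset: what is moved stays moved. The work goes in short steps, Python scripts to look and compute and a shell command to move; the robot and the scene stay as the last step left them, time stands still between calls to the robot, and variables do not carry over. Pictures are saved under pics/ and viewed, about 12 in all and at most 16, crops included, and the job is handed in when it is done.

```bash
ls; mkdir -p pics
cat > h.py <<'E'
import numpy as np, cv2
from cell import read_state, cams, manip
from scipy.spatial.transform import Rotation as Ro
def K(c):
    f=192/np.tan(np.radians(c["vertical_fov"])/2)
    return np.array([[f,0,c["cx"]],[0,f,c["cy"]],[0,0,1.]])
def snap(name,fn=None):
    c=cams.get_calibration(name); im=cams.camera(name)
    if fn: cv2.imwrite("pics/"+fn,im[:,:,::-1])
    return im,c
def world(c,px,z):
    px=np.array(px,float).reshape(-1,1,2); z=np.broadcast_to(z,len(px))
    n=cv2.undistortPoints(px,K(c),np.array(c["dist_coeffs"],float)).reshape(-1,2)
    R=np.array(c["R"]);t=np.array(c["t"]); o=-R.T@t
    d=np.c_[n,np.ones(len(n))]@R
    return o+d*((z-o[2])/d[:,2])[:,None]
def pix(c,X):
    R=np.array(c["R"]);t=np.array(c["t"],float)
    return cv2.projectPoints(np.array(X,float).reshape(-1,3),cv2.Rodrigues(R)[0],t,K(c),np.array(c["dist_coeffs"],float))[0].reshape(-1,2)
def tool(X,yaw=None):
    s=read_state(); R=Ro.from_euler('xyz',s["eef_rot"]).as_matrix()
    return R.T@(np.array(X)-s["eef_pos"])/1000
E
python3 - <<'E'
from h import *
s=read_state(); print(s)
for n in("top","side","wrist"):
    im,c=snap(n,n+"0.png"); print(n,c["vertical_fov"],c["cx"],c["cy"],c["dist_coeffs"],np.round(-np.array(c["R"]).T@c["t"]),np.round(c["R"],2).tolist())
a=[cv2.imread(f"pics/{n}0.png") for n in("top","side","wrist")]
E
```

```text
pics
{'clock': 0.0, 'joints': array([ 1.04539772e+00,  3.00503023e-01,  1.52157814e+00, -2.83559250e-06,
        1.32067715e+00, -6.66046433e-02]), 'qd': array([-0.00092239,  0.00036672, -0.00137532,  0.00020838, -0.00029296,
        0.0002664 ]), 'effort': array([-1.31389224e-04, -5.31805015e+01, -3.52739990e+01,  7.08533311e-02,
        2.43817322e-02, -7.88016428e-05]), 'eef_pos': array([243.4583055 , 492.90606066, 212.87005388]), 'eef_rot': array([-3.14042940e+00, -7.48402368e-05,  2.68279935e+00]), 'wrist_force': array([-0.58362961, -0.64365329,  0.83583841]), 'moment': array([-0.0382422 ,  0.03732717, -0.02664686]), 'finger_gap': 94.33456317870846}
top 48.81588834719409 257.2315321396157 193.28775837623104 [0.01308877 0.         0.         0.         0.        ] [ 262.    5. 1414.] [[0.01, -1.0, -0.0], [-0.98, -0.01, -0.21], [0.21, 0.0, -0.98]]
side 57.44446405708275 255.44016386879753 191.92296963248316 [-0.09488669  0.          0.          0.          0.        ] [ 277. -716.  689.] [[0.93, -0.37, 0.02], [-0.22, -0.59, -0.78], [0.29, 0.72, -0.63]]
wrist 58.073530311069334 257.4221081955862 189.29773360097676 [-0.01271219  0.          0.          0.          0.        ] [172. 529. 384.] [[0.44, 0.9, -0.0], [0.86, -0.42, 0.27], [0.24, -0.12, -0.96]]
```

View pics/top0.png

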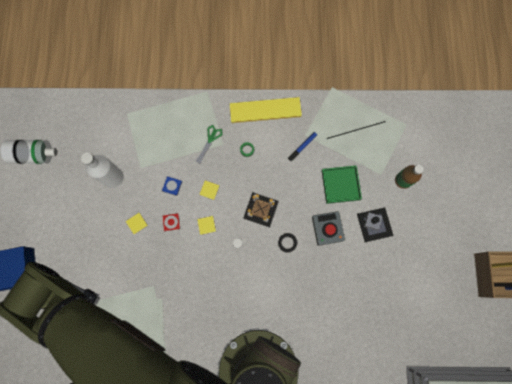

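View pics/side0.png

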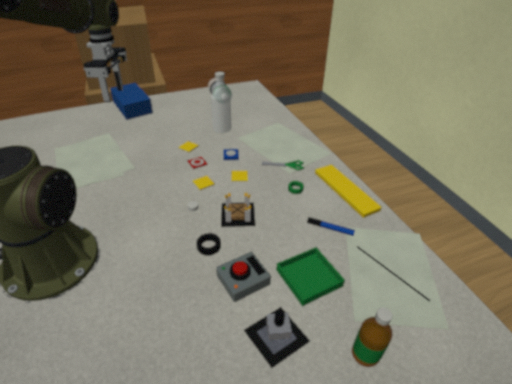

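View pics/wrist0.png

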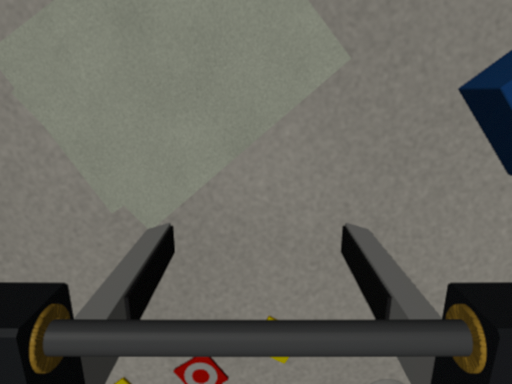

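The top view shows the blue body at (172,186), yellow spacers at (209,190), (207,225) and (136,223), and the red disc at (171,222). It also shows the jig at (261,209), tray (341,184), button (330,230) and weight (375,222). The long yellow bar at (265,109) is not a spacer. The side view agrees. The wrist view has the fingertips near (160,230) and (355,230).

```bash
cat >> h.py <<'E'
def blobs(im,lo,hi,amin=60,extra=None):
    hsv=cv2.cvtColor(im,cv2.COLOR_RGB2HSV); m=cv2.inRange(hsv,np.array(lo),np.array(hi))
    if lo[0]<0: m=cv2.inRange(hsv,np.array([0]+list(lo[1:])),np.array(hi))|cv2.inRange(hsv,np.array([180+lo[0]]+list(lo[1:])),np.array([180]+list(hi[1:])))
    m=cv2.morphologyEx(m,cv2.MORPH_CLOSE,np.ones((3,3)))
    cs=cv2.findContours(m,cv2.RETR_EXTERNAL,cv2.CHAIN_APPROX_NONE)[0]
    return [c for c in cs if cv2.contourArea(c)>=amin]
def square(cal,cnt,z):
    """contour of a flat square at height z -> world centre, side, yaw deg mod 90"""
    w=world(cal,cnt.reshape(-1,2),z)[:,:2].astype(np.float32)
    (x,y),(a,b),th=cv2.minAreaRect(w)
    # area centroid
    M=cv2.moments(w.reshape(-1,1,2)); 
    return np.round([x,y,M["m10"]/M["m00"],M["m01"]/M["m00"],a,b,th%90],1)
COL=dict(blue=([105,120,50],[130,255,255]),yellow=([22,110,90],[35,255,255]),red=([-8,120,80],[8,255,255]),green=([60,120,40],[85,255,255]),brown=([8,60,60],[20,200,255]),black=([0,0,0],[180,255,45]))
def goto(X,yaw=None,sym=90):
    s=read_state(); R=Ro.from_euler('xyz',s["eef_rot"]).as_matrix()
    d=R.T@(np.array(X,float)-s["eef_pos"])/1000
    y0=np.degrees(s["eef_rot"][2])
    if yaw is None: t=0
    else:
        t=-(yaw-y0); t=(t+sym/2)%sym-sym/2
    print("shift",np.round(d,4),"turn",round(t,1),"q6",np.round(np.degrees(s["joints"][5]),0),"yaw",round(y0,1))
E
python3 - <<'E'
from h import *
im,c=snap("top")
for n,z in(("blue",14),("yellow",6),("red",6),("green",26),("brown",22)):
    for k in blobs(im,*COL[n]):
        x,y,w,h=cv2.boundingRect(k)
        if w<60: print(n,(x+w/2,y+h/2),square(c,k,z))
print("jig",world(c,[[261,209]],8),"button",world(c,[[330,230]],40),"weight",world(c,[[375,220]],40),"pad",world(c,[[375,224]],4))
E
```

```text
blue (12.5, 268.5) [312.2 801.3 316.2 805.2 129.   77.1   7.8]
blue (172.0, 186.0) [589.8 298.  589.9 298.1  51.1  50.   71.8]
blue (306.5, 142.5) [ 747.3 -160.9  746.2 -160.2   10.    89.3   46. ]
yellow (206.5, 225.0) [457.4 177.5 457.3 177.7  51.5  51.7  13. ]
yellow (136.5, 223.5) [462.1 412.  462.2 412.   52.   51.9  35.6]
yellow (209.5, 190.0) [578.3 171.1 578.5 171.3  51.9  51.4  70.5]
red (330.5, 229.5) [ 445.8 -237.3  445.8 -237.3   32.6   33.8   44.4]
green (342.0, 184.5) [ 595.7 -275.2  595.6 -274.3  113.6  112.4    7.3]
brown (281.5, 360.5) [ 35.5 -70.3  34.9 -68.1  87.   27.   60.9]
brown (496.0, 275.0) [ 302.5 -765.8  306.7 -775.6  100.   147.    86.6]
brown (261.0, 207.5) [517.7  -5.1 514.5  -4.6  80.1  78.2  70.5]
brown (412.5, 174.0) [ 630.7 -513.7  629.3 -513.2   58.7   55.6   41.8]
jig [[511.73556209  -6.34750544   8.        ]] button [[ 438.05695416 -231.39434529   40.        ]] weight [[ 471.98197935 -379.6127296    40.        ]] pad [[ 463.92781836 -388.96380717    4.        ]]
```

```bash
python3 -c "
from h import *
goto([513,-5,213],70.5,360)"
```

```text
shift [-4.622e-01 -3.272e-01  3.000e-04] turn 83.2 q6 -4.0 yaw 153.7
```

```bash
python3 -m handwheel '[[-0.462,-0.327,0,0],[-0.462,-0.327,0,0],[-0.462,-0.327,0,0],[-0.462,-0.327,0,0],[-0.462,-0.327,0,0]]' 0; python3 -c "
from h import *
goto([513,-5,213],70.5,360)"
```

```text
clock: 0.82
eef_pos: [392.8, 216.4, 213.5]
eef_rot: [-3.141, 0.0, 2.683]
wrist_force: [0.2, 0.8, -0.3]
finger_gap: 93.7
shift [-0.2058 -0.1453  0.0006] turn 83.2 q6 -40.0 yaw 153.7
```

```bash
python3 -m handwheel '[[-0.206,-0.145,0,50],[-0.206,-0.145,0,50],[-0.206,-0.145,0,50],[-0.206,-0.145,0,50],[-0.206,-0.145,0,50]]' 0 >/dev/null;  python3 -m handwheel '[[0,0,0,33],[0,0,0,33],[0,0,0,33],[0,0,0,33],[0,0,0,33]]'; python3 -c "
from h import *
im,c=snap('wrist','jig1.png')
goto([513,-5,213],70.5,360)
print(pix(c,[513,-5,8]))"
```

```text
clock: 2.08
eef_pos: [514.2, -8.0, 212.9]
eef_rot: [-3.141, 0.001, 1.229]
wrist_force: [0.6, 0.3, -0.2]
finger_gap: 93.7
shift [ 0.0024 -0.0021 -0.    ] turn -0.1 q6 15.0 yaw 70.4
[[255.97971452 163.512923  ]]
```

View pics/jig1.png

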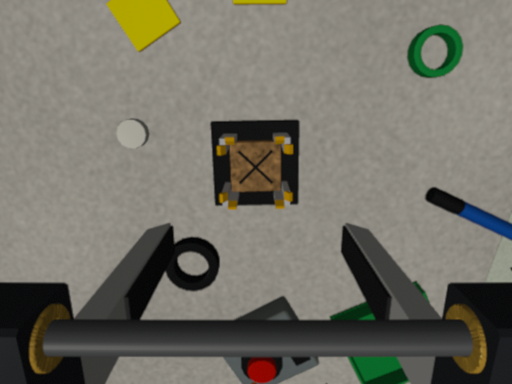

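Jig seen in the wrist picture: base corners at about (211,121), (299,120), (299,204), (216,206), tile centre (255,166). That is close to the predicted (256,164.)

Run:
```python
from h import *
im=cv2.imread("pics/jig1.png")[:,:,::-1].copy(); c=cams.get_calibration("wrist")
cr=im[110:215,200:310]
m=(cr.max(2)<45).astype(np.uint8)
g=np.full(im.shape[:2],0,np.uint8); g[110:215,200:310]=m
cs=cv2.findContours(cv2.morphologyEx(g,cv2.MORPH_CLOSE,np.ones((5,5))),cv2.RETR_EXTERNAL,cv2.CHAIN_APPROX_NONE)[0]
k=max(cs,key=cv2.contourArea); print("base",square(c,k,8),cv2.boundingRect(k))
# sub-pixel-ish edges: top edge and side edges of base, line fits
for n,a in (("brown",60),):
    for k in blobs(im,[5,50,50],[22,220,255],a):
        x,y,w,h=cv2.boundingRect(k)
        if 200<x<300 and 110<y<210: print(n,(x,y,w,h),square(c,k,22))
gr=cv2.cvtColor(im,cv2.COLOR_RGB2GRAY).astype(int)
print(gr[163,205:220],gr[163,292:305],gr[115:126,256],gr[200:212,256])
t=[[211,121],[299,120],[299,204],[216,206]]
print(np.round(world(c,t,8),1))
cv2.imwrite("pics/x.png",cv2.resize(im[105:220,195:315,::-1],None,fx=5,fy=5,interpolation=2))
```

```text
base [512.3  -4.8 518.2   9.1  93.3  93.6  71.4] (211, 121, 88, 84)
brown (220, 191, 18, 19) [472.2 -31.1 473.3 -34.6  20.5  18.8  63.9]
brown (274, 190, 19, 20) [528.4 -51.1 524.9 -52.2  26.8  15.2  27.3]
brown (218, 135, 74, 58) [512.7  -2.6 512.5  -3.1  61.2  76.7  71.6]
[146 147 147 145 142 141 135 105  50  16  17  18  18  18  16] [ 18  17  17  17  16  25  74 129 138 136 136 139 138] [146 143 141 138 125  78  30  14  20  18  20] [ 16  19  17  21  50  98 132 138 136 135 134 135]
[[483.1  54.8   8. ]
 [572.3  24.3   8. ]
 [543.6 -65.9   8. ]
 [453.2 -36.4   8. ]]
```

View pics/x.png

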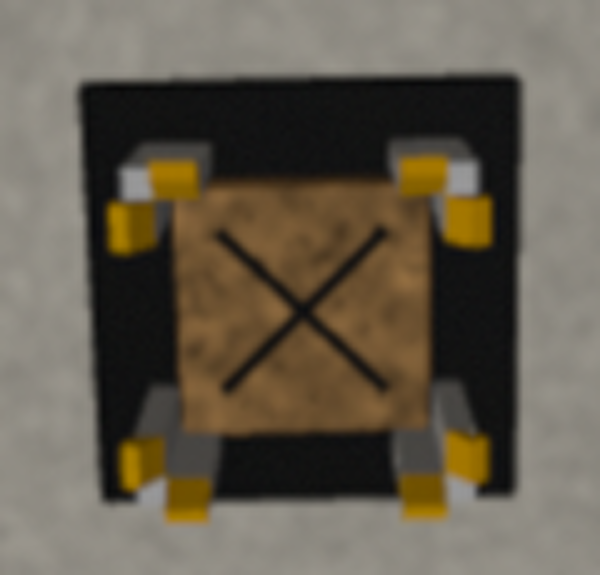

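Run:
```python
from h import *
c=cams.get_calibration("wrist")
off=np.array([195,105]); f=lambda p:(np.array(p,float)-2)/5+off
def sq(P,z):
    w=world(c,P,z)[:,:2]; e=[np.degrees(np.arctan2(*(w[(i+1)%4]-w[i])[::-1]))%90 for i in range(4)]
    l=[np.linalg.norm(w[(i+1)%4]-w[i]) for i in range(4)]
    print(np.round(w.mean(0),1),np.round(e,1),np.round(l,1))
sq(f([[80,85],[520,77],[515,493],[103,500]]),[0,0,8,8])
sq(f([[177,183],[430,180],[428,430],[183,433]]),22)
print(world(c,f([[304,312]]),22))
X=world(c,f([[304,312]]),22)[0]; goto([X[0],X[1],19],70.8,360)
# predicted base outline check
from math import *
```

```text
[512.3  -5.3] [71.5 71.1 71.5 72.3] [96.3 93.  94.3 93. ]
[512.5  -5.1] [71.2 71.1 71.2 70.6] [53.  54.5 53.4 54.5]
[[512.19233585  -5.68024933  22.        ]]
shift [ 0.0017 -0.0026  0.194 ] turn -0.4 q6 15.0 yaw 70.4
```

```bash
python3 -m handwheel '[[0.0017,-0.0026,0.05,-0.7],[0.0017,-0.0026,0.1,-0.7],[0.0017,-0.0026,0.14,-0.7],[0.0017,-0.0026,0.14,-0.7]]' 0 ; python3 -c "
from h import *
im,c=snap('wrist','a.png');goto([512.3,-5.4,19],71.2)
cv2.imwrite('pics/jig2.png',im[:,:,::-1])"
```

```text
clock: 2.62
eef_pos: [510.8, -5.6, 71.0]
eef_rot: [-3.136, 0.002, 1.243]
wrist_force: [0.4, -0.5, 0.9]
finger_gap: 93.8
shift [0.0003 0.0002 0.0541] turn -0.0 q6 14.0 yaw 71.2
```

View pics/jig2.png

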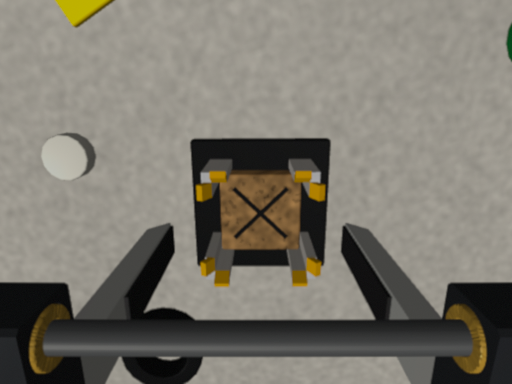

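Close view: the tile's cross is at (260,212), base corners (191,139)–(330,139), and the fingertips sit at (172,228)/(345,228), clear of the guides.

Run:
```python
from h import *
im,c=snap('wrist','jig3.png')
d=im.max(2)[200:226,250:272]<50
ys,xs=np.nonzero(d); print(xs.mean()+250,ys.mean()+200)
hsv=cv2.cvtColor(im,cv2.COLOR_RGB2HSV)
m=((im[:,:,0]-im[:,:,2].astype(int))>25)|False
g=np.zeros(m.shape,np.uint8); g[180:240,212:312]=m[180:240,212:312]*1
row=g[200:225]; print([ (np.nonzero(r)[0].min(),np.nonzero(r)[0].max()) for r in row[::6]])
col=np.zeros(m.shape,int); col=m[160:262,245:280]; print([(np.nonzero(v)[0].min()+160,np.nonzero(v)[0].max()+160) for v in col.T[::8]])
X=world(c,[[260.5,212.5]],22)[0]; print(X); goto([X[0],X[1],19])
s=read_state(); print(s["eef_pos"], pix(c,[512.3,-5.4,22]))
```

```text
260.2760736196319 212.2638036809816
[(np.int64(218), np.int64(297)), (np.int64(218), np.int64(298)), (np.int64(219), np.int64(297)), (np.int64(219), np.int64(297)), (np.int64(219), np.int64(297))]
[(np.int64(171), np.int64(248)), (np.int64(171), np.int64(248)), (np.int64(171), np.int64(248)), (np.int64(171), np.int64(248)), (np.int64(170), np.int64(248))]
[513.69114736  -6.01886798  22.        ]
shift [-0.      0.0009  0.0553] turn 0 q6 14.0 yaw 71.2
[512.84776047  -5.68985036  74.29309902] [[258.27399753 212.30440745]]
```

```bash
python3 -m handwheel '[[0,0,0.03,0],[0,0,0.055,0],[0,0,0.055,0],[0,0,0.055,0]]' 0; python3 -m handwheel '[[0,0,0,0],[0,0,0,0],[0,0,0,0],[0,0,0,0],[0,0,0,0]]' 1 20;python3 -m handwheel '[[0,0,0,0],[0,0,0,0],[0,0,-0.02,0],[0,0,-0.06,0],[0,0,-0.06,0]]'; python3 -c "
from h import *
im,c=snap('wrist','lift1.png'); goto([595.7,-275,90],7.3,90);goto([595.7,-275,35],7.3,90);"
```

```text
clock: 3.22
eef_pos: [514.0, -5.8, 21.3]
eef_rot: [3.138, -0.0, 1.242]
wrist_force: [-0.4, 0.5, 0.6]
finger_gap: 94.0
clock: 3.85
eef_pos: [513.9, -5.8, 21.3]
eef_rot: [3.139, 0.0, 1.242]
wrist_force: [-0.9, -0.7, 1.7]
finger_gap: 53.5
clock: 4.47
eef_pos: [515.1, -5.8, 83.7]
eef_rot: [3.134, -0.001, 1.242]
wrist_force: [-0.4, -0.7, -1.3]
finger_gap: 53.6
shift [-0.2286  0.164  -0.0074] turn -26.1 q6 14.0 yaw 71.2
shift [-0.2286  0.1637  0.0476] turn -26.1 q6 14.0 yaw 71.2
```

View pics/lift1.png

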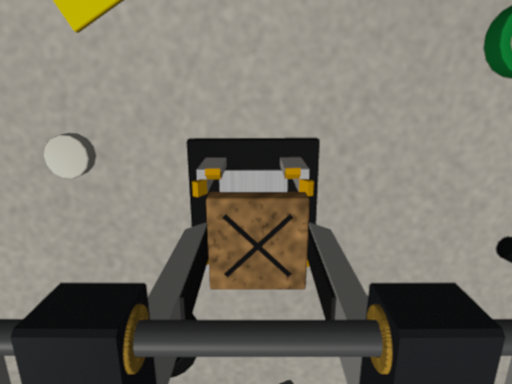

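The tile is held square, cross at (257,245), gap 53.5. The jig pocket behind it is empty.

```bash
python3 -m handwheel '[[-0.2286,0.164,0,-26],[-0.2286,0.164,0,-26],[-0.2286,0.164,0,-26],[-0.2286,0.164,0,-26],[-0.2286,0.164,0,-26]]'; python3 -c "
from h import *
import subprocess
goto([595.7,-275,19],7.3,90)"
```

```text
clock: 5.15
eef_pos: [595.3, -277.6, 80.7]
eef_rot: [3.139, 0.001, 1.695]
wrist_force: [0.9, 0.6, -1.2]
finger_gap: 53.7
shift [0.0026 0.0005 0.0617] turn -0.2 q6 -35.0 yaw 97.1
```

```bash
python3 -m handwheel '[[0.002,0,0.04,0],[0.002,0,0.062,0],[0.002,0,0.062,0],[0.002,0,0.062,0]]'; python3 -m handwheel '[[0,0,0,0],[0,0,0,0],[0,0,0,0],[0,0,0,0]]' 0.25; python3 -m handwheel '[[0,0,-0.04,0],[0,0,-0.1,0],[0,0,-0.16,0],[0,0,-0.16,0],[0,0,-0.16,0]]'; python3 -c "
from h import *
im,c=snap('wrist','tray1.png'); 
for n in('green','brown'):
  for k in blobs(im,*COL[n],400): print(n,cv2.boundingRect(k),square(c,k,26 if n=='green' else 18))
goto([590,298,200],71.8,90); goto([590,298,200],71.8+90,360)"
```

```text
clock: 5.65
eef_pos: [595.5, -275.2, 18.9]
eef_rot: [3.139, 0.001, 1.695]
wrist_force: [0.0, 0.4, 0.4]
finger_gap: 53.5
clock: 6.15
eef_pos: [595.5, -275.2, 19.0]
eef_rot: [3.139, 0.001, 1.695]
wrist_force: [0.7, -0.0, -0.4]
finger_gap: 70.7
clock: 6.78
eef_pos: [594.7, -275.0, 178.2]
eef_rot: [3.139, 0.0, 1.695]
wrist_force: [0.4, 0.5, -0.6]
finger_gap: 70.6
green (225, 357, 55, 27) [ 617.2 -501.3  617.2 -497.9   62.7   36.7    7.1]
green (200, 118, 126, 120) [ 598.7 -277.4  598.7 -277.4  116.1  117.4    6.4]
brown (86, 307, 29, 67) [ 438.3 -491.2  438.1 -492.7   91.7   29.2   84.6]
brown (231, 148, 54, 54) [ 595.1 -274.4  595.  -274.2   52.1   53.6    7.4]
shift [ 0.569   0.0667 -0.0221] turn 25.3 q6 -35.0 yaw 97.1
shift [ 0.569   0.0667 -0.0221] turn -64.7 q6 -35.0 yaw 97.1
```

Tile measured at (595,−274), about 4 mm from the tray centre and inside its walls. Next, the blue body.

```bash
python3 -m handwheel '[[0.569,0.067,-0.022,0],[0.569,0.067,-0.022,0],[0.569,0.067,-0.022,0],[0.569,0.067,-0.022,0],[0.569,0.067,-0.022,0]]' 0; python3 -c "
from h import *
goto([590,298,200],71.8,90)"
```

```text
clock: 7.45
eef_pos: [591.6, 39.1, 188.8]
eef_rot: [-3.14, -0.001, 1.695]
wrist_force: [1.6, 0.5, 1.1]
finger_gap: 94.0
shift [ 0.2571  0.0305 -0.011 ] turn 25.3 q6 -7.0 yaw 97.1
```

```bash
python3 -m handwheel '[[0.257,0.0305,-0.01,25],[0.257,0.0305,-0.01,25],[0.257,0.0305,-0.01,25],[0.257,0.0305,-0.01,25],[0.257,0.0305,-0.01,25]]'
cat >> h.py <<'E'
def tiles():
    im,c=snap('wrist'); s=read_state()
    for n,z in(("blue",14),("yellow",6),("red",6)):
        for k in blobs(im,*COL[n],300):
            x,y,w,h=cv2.boundingRect(k)
            if min(x,y)<1 or x+w>510 or y+h>382: continue
            hull=cv2.convexHull(k); q=square(c,k,z)
            print(n,(x,y,w,h),q); goto([q[0],q[1],10],q[6],90)
    return im,c
E
python3 -c "
from h import *
im,c=tiles(); cv2.imwrite('pics/blk.png',im[:,:,::-1])
im,c=snap('top','top1.png')
for n,z in(('blue',14),('yellow',6),('red',6)):
    for k in blobs(im,*COL[n]):
        x,y,w,h=cv2.boundingRect(k)
        if w<60: print(n,(x+w/2,y+h/2),square(c,k,z))
"
```

```text
clock: 8.07
eef_pos: [588.8, 301.0, 196.9]
eef_rot: [-3.138, 0.001, 1.262]
wrist_force: [0.8, -0.2, 0.3]
finger_gap: 93.9
blue (236, 145, 52, 51) [591.9 299.4 591.7 299.4  53.5  52.6  73.2]
shift [-0.0006  0.0041  0.187 ] turn -0.9 q6 42.0 yaw 72.3
yellow (156, 269, 61, 51) [459.  177.6 459.  178.1  54.3  54.9  12.6]
shift [-0.157  -0.0855  0.1876] turn -30.3 q6 42.0 yaw 72.3
yellow (261, 252, 48, 43) [579.8 172.2 579.7 172.2  55.4  53.8  70.8]
shift [-0.1255  0.0312  0.1871] turn 1.5 q6 42.0 yaw 72.3
yellow (74, 66, 71, 74) [463.6 411.7 463.6 411.7  54.1  54.2  35.1]
shift [ 0.0674 -0.1523  0.1875] turn 37.2 q6 42.0 yaw 72.3
red (124, 174, 65, 57) [468.4 296.2 468.7 297.4  53.5  52.9   8.7]
shift [-0.0412 -0.1126  0.1875] turn -26.4 q6 42.0 yaw 72.3
blue (17.0, 268.5) [313.9 791.6 311.2 799.5 126.1 104.7  11.6]
blue (306.5, 142.5) [ 747.3 -160.9  747.  -160.8   10.    89.3   46. ]
yellow (206.5, 225.5) [456.7 178.8 456.9 178.1  52.5  54.1  11.9]
yellow (209.5, 190.0) [578.3 171.4 578.4 171.5  51.4  51.7  70.5]
red (330.5, 229.5) [ 445.8 -237.4  445.7 -237.3   33.4   34.1   88.4]
```

View pics/blk.png

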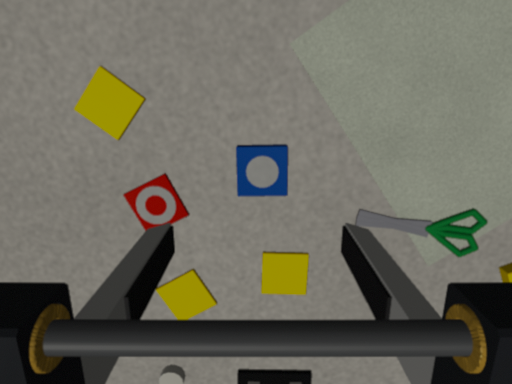

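Blue body at pixel (262,170) with its white circle; the red disc at (156,204) shows its emblem up; spacers at (110,102), (187,294) and (285,273).

```bash
python3 -m handwheel '[[-0.0006,0.0041,0.05,-0.9],[-0.0006,0.0041,0.1,-0.9],[-0.0006,0.0041,0.14,-0.9],[-0.0006,0.0041,0.14,-0.9],[-0.0006,0.0041,0.14,-0.9]]' 0; python3 -c "
from h import *
tiles();goto([591.8,299.4,11],73)"
```

```text
clock: 8.8
eef_pos: [593.6, 296.5, 59.1]
eef_rot: [-3.14, 0.0, 1.276]
wrist_force: [-0.4, 0.3, 0.8]
finger_gap: 94.1
blue (214, 172, 82, 78) [592.1 299.8 592.  299.3  54.   52.7  72.9]
shift [ 0.0023 -0.0024  0.0496] turn 0.2 q6 40.0 yaw 73.1
red (75, 246, 33, 29) [467.7 295.9 467.7 295.8  22.3  23.3  73.5]
shift [-0.0376 -0.1203  0.0497] turn -0.4 q6 40.0 yaw 73.1
red (41, 214, 87, 88) [468.4 296.3 463.6 304.3  53.5  53.6   8.6]
shift [-0.037  -0.1197  0.0497] turn -25.5 q6 40.0 yaw 73.1
shift [ 0.0018 -0.0025  0.0486] turn 0.1 q6 40.0 yaw 73.1
```

```bash
python3 -m handwheel '[[0.002,-0.0025,0.02,0],[0.002,-0.0025,0.049,0],[0.002,-0.0025,0.049,0],[0.002,-0.0025,0.049,0]]'; python3 -m handwheel '[[0,0,0,0],[0,0,0,0],[0,0,0,0],[0,0,0,0],[0,0,0,0]]' 1 25; python3 -m handwheel '[[0,0,0,0],[0,0,-0.02,0],[0,0,-0.06,0],[0,0,-0.1,0],[0,0,-0.1,0]]'; python3 -c "
from h import *
im,c=snap('wrist','blk2.png');
for k in blobs(im,*COL['blue'],300): print(cv2.boundingRect(k),cv2.minAreaRect(k))
goto([512.4,-5.3,110],71.3)"
```

```text
clock: 9.35
eef_pos: [591.8, 299.6, 10.3]
eef_rot: [-3.14, -0.001, 1.276]
wrist_force: [-0.4, -0.3, -0.4]
finger_gap: 94.0
clock: 9.98
eef_pos: [591.8, 299.6, 10.4]
eef_rot: [-3.141, -0.001, 1.276]
wrist_force: [-0.1, 0.1, -0.1]
finger_gap: 53.3
clock: 10.6
eef_pos: [593.4, 300.2, 115.4]
eef_rot: [3.137, -0.005, 1.276]
wrist_force: [0.3, -0.1, -0.7]
finger_gap: 53.8
(206, 196, 104, 98) ((257.5, 244.5), (97.0, 103.0), 90.0)
shift [-0.3152  0.0121  0.0019] turn 1.8 q6 41.0 yaw 73.1
```

```bash
python3 -m handwheel '[[-0.315,0.012,0,2],[-0.315,0.012,0,2],[-0.315,0.012,0,2],[-0.315,0.012,0,2],[-0.315,0.012,0,2]]'; python3 -m handwheel '[[0,0,0,0]]'; python3 -c "
from h import *
im,c=snap('wrist','jb.png');
goto([512.4,-5.3,110],71.3)
X=np.array([512.4,-5.3])
a=np.radians(71.3); u=np.array([np.cos(a),np.sin(a)]); v=np.array([-u[1],u[0]])
P=[list(X+48*i*u+48*j*v)+[8] for i in(-1,1) for j in(-1,1)]
p=pix(c,P); print(np.round(p,1))
d=im.copy()
for q in p: cv2.circle(d,tuple(int(round(t)) for t in q),2,(255,0,255),1)
cv2.imwrite('pics/jb2.png',cv2.resize(d[60:310,140:380,::-1],None,fx=2.4,fy=2.4))
"
```

```text
clock: 11.28
eef_pos: [511.7, -4.6, 111.3]
eef_rot: [3.141, -0.003, 1.241]
wrist_force: [0.4, -0.1, -0.4]
finger_gap: 53.8
clock: 11.4
eef_pos: [510.4, -7.6, 110.8]
eef_rot: [-3.14, -0.002, 1.237]
wrist_force: [0.2, 0.0, -0.0]
finger_gap: 53.2
shift [0.0012 0.0012 0.0008] turn -0.4 q6 14.0 yaw 70.9
[[315.4 241.9]
 [203.9 242.4]
 [320.2 129.3]
 [198.1 130. ]]
```

View pics/jb2.png

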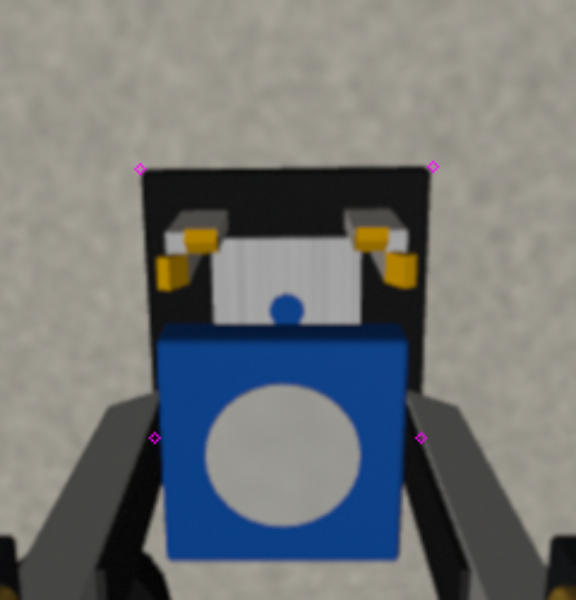

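The body is held square in the hand. The base's far corners are at crop (143,172)/(430,167), within about 1 px of the prediction, and there is a blue centre mark on the pocket floor at crop (287,310).

```bash
python3 -c "
from h import *
c=cams.get_calibration('wrist')
f=lambda p:(np.array(p,float)-0.7)/2.4+[140,60]
print(world(c,f([[287,310],[143,172],[430,167],[286.5,169.5]]),[8,0,0,0]))
# in-hand: block top corners
w=world(c,f([[158,340],[407,340],[400,558],[170,558]]),110.8-10.4+14); s=read_state()
print(w.mean(0),s['eef_pos'], np.degrees(np.arctan2(*(w[1]-w[0])[:2][::-1])))
a=np.radians(71.6); u=np.array([np.cos(a),np.sin(a)]); print(world(c,f([[286.5,169.5]]),0)[0,:2]-48*u)
goto([512.4,-5.3,75],71.7)"
```

```text
[[512.70791791  -3.95161134   8.        ]
 [481.67351661  55.45779678   0.        ]
 [573.75117716  25.63242817   0.        ]
 [527.75416801  40.51263144   0.        ]]
[510.68009368  -6.48764881 114.4       ] [510.88358415  -6.01187711 110.80183331] -18.92000733999382
[512.60301424  -5.03341712]
shift [0.0011 0.0012 0.0358] turn -0.8 q6 14.0 yaw 70.9
```

```bash
python3 -m handwheel '[[0.0018,0.0013,0.02,-0.8],[0.0018,0.0013,0.038,-0.8],[0.0018,0.0013,0.038,-0.8],[0.0018,0.0013,0.038,-0.8]]'; python3 -m handwheel '[[0,0,0,0]]'; python3 -c "
from h import *
goto([512.7,-4.7,20],71.7)"
```

```text
clock: 11.95
eef_pos: [513.0, -4.0, 73.2]
eef_rot: [-3.141, -0.002, 1.253]
wrist_force: [0.8, -0.2, 0.0]
finger_gap: 53.6
clock: 12.08
eef_pos: [513.4, -3.7, 73.9]
eef_rot: [3.141, -0.003, 1.254]
wrist_force: [0.3, -0.5, -0.6]
finger_gap: 53.7
shift [-0.0013 -0.0003  0.0539] turn 0.1 q6 14.0 yaw 71.8
```

```bash
python3 -m handwheel '[[-0.0012,0,0.01,0],[-0.0012,0,0.02,0],[-0.0012,0,0.03,0],[-0.0012,0,0.03,0]]';  python3 -c "
from h import *
goto([512.7,-4.7,19.5],71.7)"
```

```text
clock: 12.58
eef_pos: [512.5, -4.7, 42.8]
eef_rot: [-3.14, -0.002, 1.253]
wrist_force: [-0.3, -0.4, 0.1]
finger_gap: 53.6
shift [0.     0.0002 0.0233] turn 0.1 q6 13.0 yaw 71.8
```

Block bottom is now inside the guides with no force. I'll lower it the rest of the way and release.

```bash
python3 -m handwheel '[[0,0,0.01,0],[0,0,0.02,0],[0,0,0.023,0],[0,0,0.023,0]]'; python3 -m handwheel '[[0,0,0,0],[0,0,0,0],[0,0,0,0],[0,0,0,0]]' 0.2; python3 -m handwheel '[[0,0,-0.04,0],[0,0,-0.1,0],[0,0,-0.14,0],[0,0,-0.14,0],[0,0,-0.14,0]]' 0; python3 -c "
from h import *
im,c=snap('wrist','jc.png');
for k in blobs(im,*COL['blue'],300): print(cv2.boundingRect(k),square(c,k,22))
for X,y in (([458.9,178],12.6),([579.8,172],70.8),([463.6,411.7],35.1)): goto(X+[160],y)
"
```

```text
clock: 13.08
eef_pos: [512.4, -4.7, 19.6]
eef_rot: [-3.14, -0.002, 1.253]
wrist_force: [0.7, -0.6, -0.6]
finger_gap: 53.4
clock: 13.58
eef_pos: [512.4, -4.7, 19.7]
eef_rot: [-3.14, -0.002, 1.253]
wrist_force: [-0.1, 0.9, 0.1]
finger_gap: 75.1
clock: 14.2
eef_pos: [512.2, -5.0, 158.8]
eef_rot: [-3.139, -0.002, 1.253]
wrist_force: [0.2, -1.0, -0.5]
finger_gap: 93.8
(228, 152, 61, 59) [511.7  -5.  511.6  -5.4  55.1  54.6  72. ]
shift [ 0.1573 -0.1076 -0.0009] turn -30.8 q6 13.0 yaw 71.8
shift [ 0.1893  0.0092 -0.0013] turn 1.0 q6 13.0 yaw 71.8
shift [ 3.808e-01 -1.760e-01 -3.000e-04] turn 36.7 q6 13.0 yaw 71.8
```

Body seated at (511.7,−5.0), yaw 72°. Now the spacer at (579.8,172).

```bash
python3 -m handwheel '[[0.189,0.009,0.04,1],[0.189,0.009,0.08,1],[0.189,0.009,0.08,1],[0.189,0.009,0.08,1],[0.189,0.009,0.08,1]]' 0; python3 -m handwheel '[[0,0,0,0]]'; python3 -c "
from h import *
tiles()"
```

```text
clock: 14.88
eef_pos: [578.6, 172.2, 77.1]
eef_rot: [-3.135, 0.0, 1.237]
wrist_force: [1.1, 0.6, -0.2]
finger_gap: 94.0
clock: 15.0
eef_pos: [578.7, 170.9, 77.8]
eef_rot: [-3.136, -0.0, 1.236]
wrist_force: [-0.1, -0.7, 0.7]
finger_gap: 93.9
yellow (61, 199, 81, 85) [458.4 178.6 455.9 181.7  54.1  50.8  12.6]
shift [-0.0322 -0.1158  0.0684] turn -31.8 q6 32.0 yaw 70.8
yellow (223, 166, 74, 71) [579.6 171.7 579.6 171.5  54.2  53.6  70.9]
shift [0.0011 0.001  0.0677] turn -0.1 q6 32.0 yaw 70.8
```

```bash
python3 -m handwheel '[[0.001,0.001,0.03,0],[0.001,0.001,0.06,0],[0.001,0.001,0.0685,0],[0.001,0.001,0.0685,0],[0.001,0.001,0.0685,0]]'; python3 -m handwheel '[[0,0,0,0],[0,0,0,0],[0,0,0,0],[0,0,0,0],[0,0,0,0]]' 1 20; python3 -m handwheel '[[0,0,0,0],[0,0,-0.02,0],[0,0,-0.06,0],[0,0,-0.1,0],[0,0,-0.1,0]]'; python3 -m handwheel '[[0,0,0,0]]'
cat >> h.py <<'E'
def inhand(col,over,h):
    """tile in the jaws; h = height of its top above TCP"""
    im,c=snap('wrist'); s=read_state()
    k=max(blobs(im,*COL[col],1500),key=lambda k:cv2.boundingRect(k)[1])
    q=square(c,k,s["eef_pos"][2]+h); d=q[:2]-s["eef_pos"][:2]
    print("in hand",cv2.boundingRect(k),q,"off world",d)
    return im
E
python3 -c "
from h import *
im=inhand('yellow',0,-3.3); cv2.imwrite('pics/s1.png',im[:,:,::-1])
goto([512.4,-4.9,105],71.7)"
```

```text
clock: 15.68
eef_pos: [580.2, 171.4, 10.5]
eef_rot: [-3.137, -0.001, 1.236]
wrist_force: [0.2, -0.4, 0.7]
finger_gap: 94.1
clock: 16.3
eef_pos: [580.1, 171.4, 10.4]
eef_rot: [-3.137, -0.001, 1.236]
wrist_force: [0.4, 0.4, -0.7]
finger_gap: 53.3
clock: 16.92
eef_pos: [582.1, 171.6, 115.1]
eef_rot: [3.14, -0.005, 1.236]
wrist_force: [0.7, 0.0, -0.9]
finger_gap: 53.8
clock: 17.05
eef_pos: [581.8, 171.5, 115.0]
eef_rot: [3.141, -0.004, 1.236]
wrist_force: [-0.4, 0.4, -1.3]
finger_gap: 53.3
in hand (208, 194, 100, 91) [581.6 172.7 581.7 172.4  53.3  53.3  70.8] off world [-0.44693966  1.10901665]
shift [-0.1896 -0.0077  0.0094] turn -0.9 q6 32.0 yaw 70.8
```

View pics/s1.png

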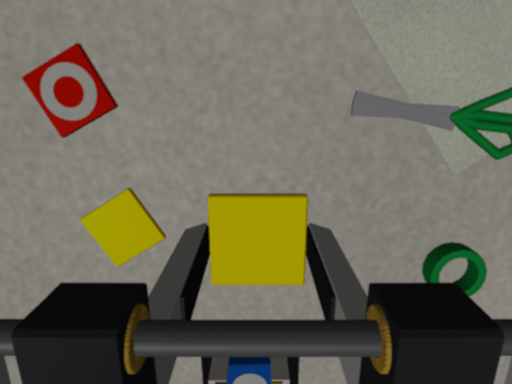

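Spacer held level and square at (258,240). Moving it to the jig.

```bash
python3 -m handwheel '[[-0.19,-0.0077,0.01,-0.9],[-0.19,-0.0077,0.01,-0.9],[-0.19,-0.0077,0.035,-0.9],[-0.19,-0.0077,0.035,-0.9],[-0.19,-0.0077,0.035,-0.9]]'; python3 -m handwheel '[[0,0,0,0],[0,0,0,0]]'; python3 -c "
from h import *
goto([512.0,-5.9,33.2],71.7)"
```

```text
clock: 17.73
eef_pos: [512.4, -5.2, 79.2]
eef_rot: [3.141, -0.005, 1.25]
wrist_force: [0.4, -0.3, -0.4]
finger_gap: 53.5
clock: 17.98
eef_pos: [512.9, -4.2, 79.4]
eef_rot: [3.14, -0.005, 1.252]
wrist_force: [-1.0, -0.7, -0.2]
finger_gap: 53.6
shift [-0.0021 -0.0004  0.0462] turn 0.0 q6 13.0 yaw 71.7
```

```bash
python3 -m handwheel '[[-0.0021,-0.0004,0.005,0],[-0.0021,-0.0004,0.01,0],[-0.0021,-0.0004,0.025,0],[-0.0021,-0.0004,0.03,0],[-0.0021,-0.0004,0.03,0]]'; python3 -c "
from h import *
goto([512.0,-5.9,33.2],71.7)"
```

```text
clock: 18.6
eef_pos: [511.6, -6.0, 48.8]
eef_rot: [3.141, -0.005, 1.252]
wrist_force: [0.7, -0.6, -0.1]
finger_gap: 53.4
shift [0.0001 0.0003 0.0156] turn 0.0 q6 13.0 yaw 71.7
```

```bash
python3 -m handwheel '[[0,0,0.01,0],[0,0,0.0155,0],[0,0,0.0155,0],[0,0,0.0155,0]]'; python3 -m handwheel '[[0,0,0,0],[0,0,0,0],[0,0,0,0],[0,0,0,0]]' 0.2; python3 -m handwheel '[[0,0,-0.04,0],[0,0,-0.1,0],[0,0,-0.13,0],[0,0,-0.13,0],[0,0,-0.13,0]]' 0; python3 -c "
from h import *
im,c=snap('wrist','jd.png');
for k in blobs(im,*COL['yellow'],300): print(cv2.boundingRect(k),square(c,k,28))
for X,y in (([458.9,178],12.6),([463.6,411.7],35.1)): goto(X+[78],y)
"
```

```text
clock: 19.1
eef_pos: [511.7, -5.9, 33.3]
eef_rot: [3.141, -0.005, 1.252]
wrist_force: [-1.6, -0.7, 0.7]
finger_gap: 52.9
clock: 19.6
eef_pos: [511.7, -5.9, 33.4]
eef_rot: [3.141, -0.005, 1.252]
wrist_force: [0.6, -0.9, -0.3]
finger_gap: 75.2
clock: 20.23
eef_pos: [511.0, -6.5, 162.3]
eef_rot: [-3.141, -0.004, 1.252]
wrist_force: [-0.5, 0.6, 0.4]
finger_gap: 94.3
(225, 146, 69, 65) [513.   -3.4 511.3  -5.1  60.   60.5  71.8]
(98, 0, 78, 44) [464.9 163.5 460.9 156.8  50.7  38.7  12. ]
shift [ 0.1585 -0.1071  0.0849] turn -30.9 q6 13.0 yaw 71.7
shift [ 0.3818 -0.176   0.0859] turn 36.6 q6 13.0 yaw 71.7
```

```bash
python3 -m handwheel '[[0.0795,-0.0535,0.0,-15],[0.1585,-0.107,0.04,-31],[0.1585,-0.107,0.085,-31],[0.1585,-0.107,0.085,-31],[0.1585,-0.107,0.085,-31]]' 0; python3 -m handwheel '[[0,0,0,0],[0,0,0,0]]'; python3 -c "
from h import *
tiles()"
```

```text
clock: 20.9
eef_pos: [457.2, 178.7, 75.4]
eef_rot: [-3.137, -0.004, 1.795]
wrist_force: [0.6, -0.2, 0.1]
finger_gap: 94.0
clock: 21.15
eef_pos: [457.7, 177.9, 75.9]
eef_rot: [-3.138, -0.004, 1.794]
wrist_force: [-0.1, -0.9, 0.2]
finger_gap: 94.0
yellow (222, 169, 75, 71) [458.1 177.9 458.1 177.9  53.7  54.   12.9]
shift [-0.0005  0.0006  0.066 ] turn -0.1 q6 4.0 yaw 102.8
```

```bash
python3 -m handwheel '[[-0.0005,0.0006,0.03,0],[-0.0005,0.0006,0.055,0],[-0.0005,0.0006,0.066,0],[-0.0005,0.0006,0.066,0],[-0.0005,0.0006,0.066,0]]'; python3 -m handwheel '[[0,0,0,0],[0,0,0,0],[0,0,0,0],[0,0,0,0],[0,0,0,0]]' 1 20; python3 -m handwheel '[[0,0,0,0],[0,0,-0.02,0],[0,0,-0.05,0],[0,0,-0.08,0],[0,0,-0.08,0]]'; python3 -m handwheel '[[0,0,0,0],[0,0,0,0]]'; python3 -c "
from h import *
im=inhand('yellow',0,-4.3); cv2.imwrite('pics/s2.png',im[:,:,::-1])
goto([512.0,-5.9,80],71.7)"
```

```text
clock: 21.82
eef_pos: [458.7, 177.9, 10.9]
eef_rot: [-3.139, -0.004, 1.794]
wrist_force: [-0.8, 1.0, 0.9]
finger_gap: 94.3
clock: 22.45
eef_pos: [458.7, 177.9, 10.9]
eef_rot: [-3.139, -0.004, 1.794]
wrist_force: [-0.8, -0.1, -0.2]
finger_gap: 53.4
clock: 23.08
eef_pos: [459.9, 177.9, 92.6]
eef_rot: [3.14, -0.004, 1.794]
wrist_force: [0.1, -0.2, -0.3]
finger_gap: 53.5
clock: 23.32
eef_pos: [459.5, 177.8, 91.7]
eef_rot: [-3.142, -0.004, 1.794]
wrist_force: [-0.0, -0.2, 0.4]
finger_gap: 53.5
in hand (208, 194, 100, 91) [458.9 178.4 459.1 178.5  53.6  53.6  12.9] off world [-0.59258291  0.57958689]
shift [-0.1908  0.0106  0.0109] turn 31.1 q6 4.0 yaw 102.8
```

```bash
python3 -m handwheel '[[-0.191,0.0106,0,31],[-0.191,0.0106,0,31],[-0.191,0.0106,0,31],[-0.191,0.0106,0.01,31],[-0.191,0.0106,0.01,31]]'; python3 -m handwheel '[[0,0,0,0],[0,0,0,0]]'; python3 -c "
from h import *
goto([512.0,-5.8,39.8],71.7)"
```

```text
clock: 24.0
eef_pos: [511.2, -5.9, 79.6]
eef_rot: [-3.137, -0.003, 1.253]
wrist_force: [0.1, -0.5, -0.9]
finger_gap: 53.5
clock: 24.25
eef_pos: [511.1, -4.8, 79.7]
eef_rot: [-3.137, -0.003, 1.255]
wrist_force: [-0.6, -1.0, -0.6]
finger_gap: 53.6
shift [-0.0008  0.0013  0.0399] turn 0.2 q6 13.0 yaw 71.9
```

```bash
python3 -m handwheel '[[-0.0008,0.0013,0.005,0],[-0.0008,0.0013,0.01,0],[-0.0008,0.0013,0.02,0],[-0.0008,0.0013,0.028,0],[-0.0008,0.0013,0.028,0]]'; python3 -c "
from h import *
goto([512.0,-5.8,39.8],71.7)"
```

```text
clock: 24.88
eef_pos: [511.6, -5.8, 50.8]
eef_rot: [-3.135, -0.003, 1.255]
wrist_force: [-1.5, -0.4, 0.4]
finger_gap: 53.4
shift [0.0001 0.0005 0.011 ] turn 0.2 q6 13.0 yaw 71.9
```

```bash
python3 -m handwheel '[[0,0.0003,0.008,0],[0,0.0003,0.011,0],[0,0.0003,0.011,0],[0,0.0003,0.011,0]]'; python3 -m handwheel '[[0,0,0,0],[0,0,0,0],[0,0,0,0],[0,0,0,0]]' 0.2; python3 -m handwheel '[[0,0,-0.04,0],[0,0,-0.1,0],[0,0,-0.125,0],[0,0,-0.125,0],[0,0,-0.125,0]]' 0; python3 -c "
from h import *
im,c=snap('wrist','je.png');
for k in blobs(im,*COL['yellow'],300): print(cv2.boundingRect(k),square(c,k,34))
im2,c2=snap('top')
for n,z in(('blue',14),('yellow',6),('red',6)):
    for k in blobs(im2,*COL[n]):
        x,y,w,h=cv2.boundingRect(k)
        if w<60: print(n,(x+w/2,y+h/2),square(c2,k,z))
print('bottle',world(c2,[[117,183]],0))
goto([463.6,411.7,140],35.1)
"
```

```text
clock: 25.38
eef_pos: [511.9, -5.9, 40.0]
eef_rot: [-3.136, -0.003, 1.255]
wrist_force: [-0.2, -0.3, -1.4]
finger_gap: 53.7
clock: 25.88
eef_pos: [511.9, -5.9, 40.0]
eef_rot: [-3.136, -0.003, 1.255]
wrist_force: [0.1, -0.2, -0.7]
finger_gap: 75.0
clock: 26.5
eef_pos: [512.0, -6.4, 163.8]
eef_rot: [-3.134, -0.003, 1.255]
wrist_force: [-0.8, -0.6, -0.3]
finger_gap: 93.9
(226, 146, 68, 67) [513.4  -3.3 511.6  -4.8  61.1  58.7  72.1]
blue (15.0, 268.5) [312.6 797.9 311.2 799.8 126.1  91.9  11.6]
blue (306.5, 142.5) [ 747.3 -160.9  746.6 -160.5   10.    89.3   46. ]
yellow (136.5, 223.5) [462.1 412.  462.2 412.   52.   51.9  35.6]
red (330.5, 229.5) [ 445.8 -237.4  445.7 -237.3   33.4   34.1   88.4]
bottle [[600.60833564 488.40250862   0.        ]]
shift [ 0.3824 -0.1756  0.026 ] turn 36.8 q6 13.0 yaw 71.9
```

View pics/je.png

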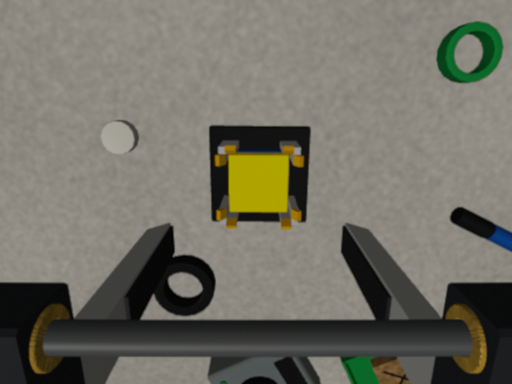

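Two spacers lie flat in the pocket (yellow square at (228–288, 153–212)). The third is still at (462,412).

```bash
python3 -m handwheel '[[0.382,-0.1756,0.02,37],[0.382,-0.1756,0.02,37],[0.382,-0.1756,0.02,37],[0.382,-0.1756,0.02,37],[0.382,-0.1756,0.02,37]]' 0; python3 -m handwheel '[[0,0,0,0],[0,0,0,0]]'; python3 -c "
from h import *
tiles(); goto([463.6,411.7,75],35.1)"
```

```text
clock: 27.22
eef_pos: [478.2, 285.0, 150.7]
eef_rot: [-3.133, 0.004, 0.607]
wrist_force: [0.5, -0.5, 0.0]
finger_gap: 93.9
clock: 27.48
eef_pos: [477.9, 284.6, 149.7]
eef_rot: [-3.133, 0.006, 0.607]
wrist_force: [-1.2, 0.2, 0.7]
finger_gap: 93.6
yellow (100, 81, 66, 62) [463.2 411.4 463.2 411.3  53.4  54.3  34.9]
shift [ 0.061  -0.1121  0.1407] turn -0.2 q6 82.0 yaw 34.7
red (207, 143, 74, 72) [468.3 296.3 468.3 296.3  53.4  53.2   8.6]
shift [-0.0004 -0.0146  0.1402] turn 26.1 q6 82.0 yaw 34.7
shift [ 0.0611 -0.1126  0.0757] turn -0.4 q6 82.0 yaw 34.7
```

```bash
python3 -m handwheel '[[0.03,-0.056,0.0,0],[0.061,-0.112,0.02,0],[0.061,-0.112,0.065,0],[0.061,-0.112,0.075,0],[0.061,-0.112,0.075,0]]' 0; python3 -m handwheel '[[0,0,0,0],[0,0,0,0]]'; python3 -c "
from h import *
tiles()"
```

```text
clock: 28.15
eef_pos: [464.6, 409.9, 76.2]
eef_rot: [-3.133, 0.006, 0.605]
wrist_force: [-0.2, 1.3, 1.9]
finger_gap: 94.1
clock: 28.4
eef_pos: [465.5, 409.7, 77.9]
eef_rot: [-3.133, 0.004, 0.604]
wrist_force: [1.1, -0.4, 0.6]
finger_gap: 94.4
yellow (217, 167, 75, 70) [463.7 412.4 463.6 412.3  53.6  53.8  34.9]
shift [ 0.0005 -0.0025  0.0675] turn -0.3 q6 93.0 yaw 34.6
red (334, 268, 35, 39) [444.5 308.6 447.  310.6  39.4  18.8  63. ]
shift [-0.0743  0.0721  0.0672] turn -28.4 q6 93.0 yaw 34.6
red (381, 243, 44, 40) [493.7 291.2 491.1 287.   44.2  16.6  75.3]
shift [-0.0436  0.1143  0.0667] turn -40.7 q6 93.0 yaw 34.6
```

```bash
python3 -m handwheel '[[0.0005,-0.0025,0.03,-0.3],[0.0005,-0.0025,0.055,-0.3],[0.0005,-0.0025,0.0675,-0.3],[0.0005,-0.0025,0.0675,-0.3],[0.0005,-0.0025,0.0675,-0.3]]'; python3 -m handwheel '[[0,0,0,0],[0,0,0,0],[0,0,0,0],[0,0,0,0],[0,0,0,0]]' 1 20; python3 -m handwheel '[[0,0,0,0],[0,0,-0.02,0],[0,0,-0.05,0],[0,0,-0.09,0],[0,0,-0.09,0]]'; python3 -m handwheel '[[0,0,0,0],[0,0,0,0]]'; python3 -c "
from h import *
im=inhand('yellow',0,-4.3); cv2.imwrite('pics/s3.png',im[:,:,::-1])
goto([512.0,-5.9,90],71.7)"
```

```text
clock: 29.08
eef_pos: [464.1, 412.6, 10.9]
eef_rot: [-3.133, 0.003, 0.609]
wrist_force: [0.2, -0.6, 0.8]
finger_gap: 94.1
clock: 29.7
eef_pos: [464.1, 412.6, 10.8]
eef_rot: [-3.133, 0.003, 0.609]
wrist_force: [-0.2, -0.0, 0.3]
finger_gap: 53.4
clock: 30.32
eef_pos: [466.1, 413.2, 105.5]
eef_rot: [-3.133, -0.004, 0.609]
wrist_force: [0.2, -0.5, -0.2]
finger_gap: 53.3
clock: 30.58
eef_pos: [465.9, 413.1, 105.2]
eef_rot: [-3.133, -0.003, 0.609]
wrist_force: [-0.2, 0.0, 0.7]
finger_gap: 53.1
in hand (208, 194, 100, 91) [465.6 413.5 465.5 413.4  53.9  53.6  35.2] off world [-0.2270053   0.45396172]
shift [-0.2019  0.3701  0.0112] turn -36.8 q6 93.0 yaw 34.9
```

```bash
python3 -m handwheel '[[-0.202,0.37,0,0],[-0.202,0.37,0,0],[-0.202,0.37,0,0],[-0.202,0.37,0,-10],[-0.202,0.37,0,-20]]' ; python3 -c "
from h import *
goto([512.0,-5.7,85],71.7)"
```

```text
clock: 31.25
eef_pos: [499.1, 110.2, 102.0]
eef_rot: [-3.134, -0.005, 0.945]
wrist_force: [0.6, 0.6, -0.3]
finger_gap: 53.4
shift [-0.0865  0.0784  0.016 ] turn -17.5 q6 44.0 yaw 54.2
```

```bash
python3 -m handwheel '[[-0.0865,0.0784,0,-17.5],[-0.0865,0.0784,0,-17.5],[-0.0865,0.0784,0.016,-17.5],[-0.0865,0.0784,0.016,-17.5],[-0.0865,0.0784,0.016,-17.5]]' ;python3 -m handwheel '[[0,0,0,0],[0,0,0,0]]'; python3 -c "
from h import *
goto([512.0,-5.7,45.7],71.7)"
```

```text
clock: 31.88
eef_pos: [511.9, -4.5, 84.9]
eef_rot: [-3.135, -0.007, 1.251]
wrist_force: [0.2, 0.9, 0.1]
finger_gap: 53.6
clock: 32.12
eef_pos: [512.0, -3.8, 85.2]
eef_rot: [-3.135, -0.007, 1.252]
wrist_force: [-0.5, -0.3, -0.6]
finger_gap: 53.9
shift [-0.0021  0.0009  0.0395] turn 0.0 q6 13.0 yaw 71.7
```

```bash
python3 -m handwheel '[[-0.0019,0.0007,0.005,0],[-0.0019,0.0007,0.01,0],[-0.0019,0.0007,0.02,0],[-0.0019,0.0007,0.03,0],[-0.0019,0.0007,0.03,0]]'; python3 -c "
from h import *
goto([512.0,-5.7,45.7],71.7)"
```

```text
clock: 32.75
eef_pos: [511.4, -5.5, 54.1]
eef_rot: [-3.134, -0.007, 1.252]
wrist_force: [0.7, -0.4, 0.1]
finger_gap: 53.3
shift [-0.      0.0007  0.0084] turn 0.0 q6 13.0 yaw 71.7
```

```bash
python3 -m handwheel '[[0,0.0004,0.006,0],[0,0.0004,0.0085,0],[0,0.0004,0.0085,0],[0,0.0004,0.0085,0]]'; python3 -m handwheel '[[0,0,0,0],[0,0,0,0],[0,0,0,0],[0,0,0,0]]' 0.2; python3 -m handwheel '[[0,0,-0.04,0],[0,0,-0.1,0],[0,0,-0.12,0],[0,0,-0.12,0],[0,0,-0.12,0]]' 0; python3 -c "
from h import *
im,c=snap('wrist','jf.png');
for k in blobs(im,*COL['yellow'],300): print(cv2.boundingRect(k),square(c,k,40))
goto([468.3,296.3,78],8.6)
"
```

```text
clock: 33.25
eef_pos: [511.8, -5.6, 45.8]
eef_rot: [-3.134, -0.007, 1.252]
wrist_force: [0.0, 0.3, 0.0]
finger_gap: 53.3
clock: 33.75
eef_pos: [511.8, -5.6, 45.8]
eef_rot: [-3.134, -0.007, 1.252]
wrist_force: [0.6, 0.2, 0.3]
finger_gap: 75.1
clock: 34.38
eef_pos: [511.9, -6.6, 164.4]
eef_rot: [-3.132, -0.006, 1.252]
wrist_force: [-0.0, -0.2, -0.8]
finger_gap: 94.2
(215, 146, 78, 75) [507.5  -3.7 510.   -3.8  67.7  66.8  71.9]
shift [ 0.2734 -0.1355  0.0893] turn -26.9 q6 13.0 yaw 71.7
```

```bash
python3 -m handwheel '[[0.137,-0.068,0,-13],[0.273,-0.1355,0,-27],[0.273,-0.1355,0.05,-27],[0.273,-0.1355,0.089,-27],[0.273,-0.1355,0.089,-27]]' 0; python3 -m handwheel '[[0,0,0,0],[0,0,0,0]]'
python3 - <<'E'
from h import *
im,c=tiles()
# check of the third spacer in jf
d=cv2.imread('pics/jf.png'); cv2.imwrite('pics/jf2.png',cv2.resize(d[130:240,200:310],None,fx=4,fy=4))
E
```

```text
clock: 35.05
eef_pos: [469.1, 284.6, 84.0]
eef_rot: [-3.134, -0.009, 1.723]
wrist_force: [0.2, 0.3, -0.2]
finger_gap: 94.4
clock: 35.3
eef_pos: [468.8, 284.2, 83.3]
eef_rot: [-3.133, -0.009, 1.724]
wrist_force: [-0.1, -0.4, -0.0]
finger_gap: 94.0
red (224, 151, 73, 69) [467.7 296.8 467.7 296.9  53.2  52.4   9. ]
shift [0.0124 0.0009 0.0741] turn -0.3 q6 18.0 yaw 98.7
```

View pics/jf2.png

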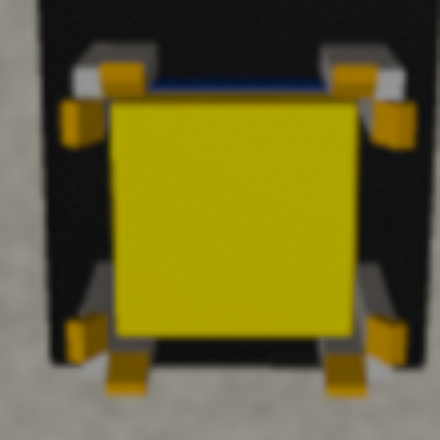

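All three spacers sit flat in the pocket. 12 pictures viewed so far. Now the red disc.

```bash
python3 -m handwheel '[[0.0124,0.0009,0.03,-0.3],[0.0124,0.0009,0.055,-0.3],[0.0124,0.0009,0.0735,-0.3],[0.0124,0.0009,0.0735,-0.3],[0.0124,0.0009,0.0735,-0.3]]'; python3 -m handwheel '[[0,0,0,0],[0,0,0,0],[0,0,0,0],[0,0,0,0],[0,0,0,0]]' 1 20; python3 -m handwheel '[[0,0,0,0],[0,0,-0.02,0],[0,0,-0.05,0],[0,0,-0.09,0],[0,0,-0.09,0]]'; python3 -m handwheel '[[0,0,0,0],[0,0,0,0]]'; python3 -c "
from h import *
im=inhand('red',0,-4.3); cv2.imwrite('pics/s4.png',im[:,:,::-1])
goto([512.0,-5.9,95],71.7)"
```

```text
clock: 35.98
eef_pos: [468.2, 296.7, 11.6]
eef_rot: [-3.135, -0.01, 1.727]
wrist_force: [0.0, 0.6, 0.7]
finger_gap: 93.8
clock: 36.6
eef_pos: [468.2, 296.7, 11.6]
eef_rot: [-3.135, -0.01, 1.727]
wrist_force: [-0.0, 0.1, 0.2]
finger_gap: 53.3
clock: 37.22
eef_pos: [470.1, 296.6, 104.3]
eef_rot: [-3.14, -0.011, 1.727]
wrist_force: [-0.7, -0.7, -0.1]
finger_gap: 53.4
clock: 37.48
eef_pos: [469.8, 296.4, 103.4]
eef_rot: [-3.139, -0.011, 1.727]
wrist_force: [-0.1, -0.5, -1.1]
finger_gap: 53.3
in hand (208, 194, 100, 91) [469.4 297.3 469.4 297.2  52.9  53.5   8.7] off world [-0.36431125  0.90839943]
shift [-0.3053 -0.0054  0.0051] turn 27.3 q6 19.0 yaw 99.0
```

```bash
python3 -m handwheel '[[-0.305,-0.0054,0,27],[-0.305,-0.0054,0,27],[-0.305,-0.0054,0,27],[-0.305,-0.0054,0,27],[-0.305,-0.0054,0.005,27]]'; python3 -m handwheel '[[0,0,0,0],[0,0,0,0]]'; python3 -c "
from h import *
goto([512.0,-5.7,85],71.7)"
```

```text
clock: 38.15
eef_pos: [511.9, -7.8, 94.7]
eef_rot: [-3.134, -0.008, 1.256]
wrist_force: [0.5, 0.1, -0.1]
finger_gap: 53.3
clock: 38.4
eef_pos: [511.7, -7.5, 94.3]
eef_rot: [-3.133, -0.008, 1.255]
wrist_force: [0.6, -0.1, 0.4]
finger_gap: 53.4
shift [ 0.0017 -0.0002  0.0093] turn 0.2 q6 13.0 yaw 71.9
```

```bash
python3 -m handwheel '[[0.0017,0,0.01,0.2],[0.0017,0,0.018,0.2],[0.0017,0,0.018,0.2]]'; python3 -m handwheel '[[0,0,0,0],[0,0,0,0]]'; python3 -c "
from h import *
goto([512.0,-5.7,52.5],71.7)"
```

```text
clock: 38.78
eef_pos: [511.6, -5.0, 75.4]
eef_rot: [-3.131, -0.008, 1.253]
wrist_force: [-0.1, -0.3, -0.5]
finger_gap: 53.1
clock: 39.02
eef_pos: [511.7, -4.9, 75.5]
eef_rot: [-3.131, -0.008, 1.253]
wrist_force: [0.2, -0.0, -1.0]
finger_gap: 53.0
shift [-0.0008  0.0008  0.023 ] turn 0.1 q6 13.0 yaw 71.8
```

```bash
python3 -m handwheel '[[-0.0007,0.0006,0.008,0],[-0.0007,0.0006,0.016,0],[-0.0007,0.0006,0.016,0]]'; python3 -c "
from h import *
goto([512.0,-5.7,52.5],71.7)"; python3 -m handwheel '[[0,0,0.004,0],[0,0,0.007,0],[0,0,0.007,0],[0,0,0.007,0]]'
```

```text
clock: 39.4
eef_pos: [511.4, -5.6, 58.6]
eef_rot: [-3.13, -0.007, 1.253]
wrist_force: [0.1, -0.1, -0.8]
finger_gap: 53.3
shift [0.     0.0006 0.0061] turn 0.1 q6 13.0 yaw 71.8
clock: 39.9
eef_pos: [511.4, -5.5, 51.7]
eef_rot: [-3.13, -0.007, 1.253]
wrist_force: [-0.4, -0.8, -1.2]
finger_gap: 53.6
```

```bash
python3 -m handwheel '[[0,0,0,0],[0,0,0,0],[0,0,0,0],[0,0,0,0]]' 0.2; python3 -m handwheel '[[0,0,-0.04,0],[0,0,-0.1,0],[0,0,-0.14,0],[0,0,-0.14,0],[0,0,-0.14,0]]' 0; python3 -c "
from h import *
im,c=snap('wrist','jg.png');
for k in blobs(im,*COL['red'],300): print(cv2.boundingRect(k),square(c,k,46))
c2=cams.get_calibration('top'); print('tea',world(c2,[[403,183]],0))
goto([468,-384,200],71.7)
"
```

```text
clock: 40.4
eef_pos: [511.4, -5.5, 51.7]
eef_rot: [-3.13, -0.007, 1.253]
wrist_force: [0.5, -0.5, -0.0]
finger_gap: 75.4
clock: 41.02
eef_pos: [512.2, -7.0, 190.7]
eef_rot: [-3.129, -0.007, 1.253]
wrist_force: [0.6, 0.5, -1.2]
finger_gap: 94.1
(229, 151, 59, 57) [510.7  -5.9 510.6  -5.8  53.4  54.6  70.9]
tea [[ 606.98375479 -493.38889299    0.        ]]
shift [-0.3718  0.0758 -0.0133] turn 0.1 q6 13.0 yaw 71.8
```

Red disc seated at (510.7,−5.9). Now the weight.

```bash
python3 -m handwheel '[[-0.372,0.0758,-0.01,0],[-0.372,0.0758,-0.01,0],[-0.372,0.0758,-0.01,0],[-0.372,0.0758,-0.01,0],[-0.372,0.0758,-0.01,0]]' ;python3 -m handwheel '[[0,0,0,0],[0,0,0,0]]'; python3 -c "
from h import *
im,c=snap('wrist','w1.png'); goto([468,-384,200])"
```

```text
clock: 41.7
eef_pos: [474.9, -319.1, 194.3]
eef_rot: [-3.126, -0.008, 1.253]
wrist_force: [1.0, -0.0, 0.6]
finger_gap: 94.0
clock: 41.95
eef_pos: [474.6, -318.5, 193.0]
eef_rot: [-3.124, -0.009, 1.252]
wrist_force: [-0.1, 0.1, -0.7]
finger_gap: 94.0
shift [-0.0648  0.0139 -0.0073] turn 0 q6 -19.0 yaw 71.8
```

View pics/w1.png

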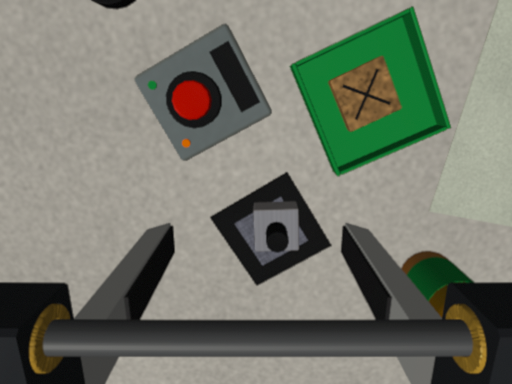

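The picture shows the timer button at (191,100), mat corners at (286,173)/(330,243)/(258,283)/(211,217), weight block top about (276,230), and knob top about (277,238). The tile lies flat in the tray.

Run:
```python
from h import *
c=cams.get_calibration("wrist"); im=cv2.imread('pics/w1.png')[:,:,::-1].copy()
P=world(c,[[286,173],[330,243],[258,283],[211,217]],4); print("pad",P.mean(0),[np.linalg.norm(P[i]-P[i-1]).round(1) for i in range(4)])
T=world(c,[[253.5,210],[298,208],[299,251],[255,252]],32); print("blk",T.mean(0),[np.linalg.norm(T[i]-T[i-1]).round(1) for i in range(4)])
g=(im.max(2)<60).astype(np.uint8); m=np.zeros_like(g); m[215:256,258:296]=g[215:256,258:296]
k=max(cv2.findContours(m,0,1)[0],key=cv2.contourArea); print("knob px",cv2.boundingRect(k),[ (y,np.nonzero(m[y])[0].min(),np.nonzero(m[y])[0].max()) for y in range(220,256,4) if m[y].any()])
for k in blobs(im,*COL["red"],300):
    M=cv2.moments(k); p=[M["m10"]/M["m00"],M["m01"]/M["m00"]]; print("btn",p,[world(c,[p],z)[0].round(1) for z in(36,44,50)])
X=T.mean(0); goto([X[0],X[1],110])
```

```text
pad [ 464.77736634 -386.76508719    4.        ] [np.float64(96.3), np.float64(95.6), np.float64(96.1), np.float64(97.0)]
blk [ 472.65285385 -377.66922736   32.        ] [np.float64(46.6), np.float64(45.1), np.float64(47.5), np.float64(46.2)]
knob px (266, 222, 22, 30) [(224, np.int64(270), np.int64(282)), (228, np.int64(267), np.int64(285)), (232, np.int64(266), np.int64(286)), (236, np.int64(266), np.int64(287)), (240, np.int64(266), np.int64(287)), (244, np.int64(267), np.int64(287)), (248, np.int64(269), np.int64(284)), (252, np.int64(287), np.int64(295))]
btn [190.46287381473374, 99.70663749088256] [array([ 435.8, -227.9,   36. ]), array([ 437.4, -228.3,   44. ]), array([ 438.6, -228.6,   50. ])]
shift [-0.0581  0.0179  0.0827] turn 0 q6 -19.0 yaw 71.8
```

```bash
python3 -m handwheel '[[-0.058,0.018,0.03,0],[-0.058,0.018,0.07,0],[-0.058,0.018,0.083,0],[-0.058,0.018,0.083,0]]' 0.25;python3 -m handwheel '[[0,0,0,0],[0,0,0,0]]'
python3 - <<'E'
from h import *
im,c=snap('wrist','w2.png')
hsv=cv2.cvtColor(im,cv2.COLOR_RGB2HSV)
X=[472.65,-377.7]; p=pix(c,[X+[62],X+[32]]); print(p)
x,y=p[0].astype(int)
g=(im.max(2)<60); m=np.zeros(g.shape,np.uint8); m[y-30:y+25,x-30:x+30]=g[y-30:y+25,x-30:x+30]
for yy in range(y-30,y+25,5):
    r=np.nonzero(m[yy])[0]
    if len(r): print(yy,r.min(),r.max(),len(r))
goto(X+[44]); cv2.imwrite('pics/w2.png',im[:,:,::-1])
E
```

```text
clock: 42.5
eef_pos: [473.3, -376.4, 109.9]
eef_rot: [-3.124, -0.009, 1.255]
wrist_force: [0.4, -0.2, 0.2]
finger_gap: 70.4
clock: 42.75
eef_pos: [473.9, -376.3, 111.4]
eef_rot: [-3.126, -0.008, 1.256]
wrist_force: [0.6, -0.2, -0.4]
finger_gap: 70.6
[[257.95929176 216.63033799]
 [258.54640028 203.18532797]]
191 256 258 3
196 247 268 22
201 245 270 26
206 244 271 28
211 243 271 29
216 242 272 31
221 244 270 27
226 247 266 20
231 281 286 6
236 227 286 19
shift [-0.0022  0.0005  0.0671] turn 0 q6 -24.0 yaw 71.9
```

View pics/w2.png

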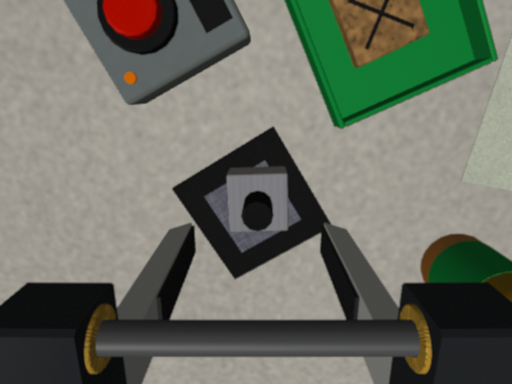

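Knob top circle is at about (257,213), 2 mm from prediction, and the jaws straddle it with clearance to the tray and tea bottle. Gripping.

```bash
python3 -m handwheel '[[-0.001,0.0005,0.03,0],[-0.001,0.0005,0.06,0],[-0.001,0.0005,0.067,0],[-0.001,0.0005,0.067,0]]' ;python3 -m handwheel '[[0,0,0,0],[0,0,0,0],[0,0,0,0],[0,0,0,0],[0,0,0,0]]' 1 40; python3 -m handwheel '[[0,0,0,0],[0,0,0,0],[0,0,-0.03,0],[0,0,-0.08,0],[0,0,-0.1,0]]'; python3 -m handwheel '[[0,0,0,0],[0,0,0,0]]';python3 - <<'E'
from h import *
im,c=snap('wrist','w3.png')
s=read_state(); print(s["eef_pos"],s["eef_rot"])
goto([512.0,-5.4,140],71.7)
E
```

```text
clock: 43.3
eef_pos: [473.3, -376.8, 44.8]
eef_rot: [-3.126, -0.008, 1.255]
wrist_force: [-0.3, -0.2, -0.6]
finger_gap: 70.5
clock: 43.92
eef_pos: [473.3, -376.8, 44.8]
eef_rot: [-3.126, -0.008, 1.255]
wrist_force: [-0.8, 0.3, -0.6]
finger_gap: 24.1
clock: 44.55
eef_pos: [475.1, -378.4, 147.2]
eef_rot: [-3.128, -0.007, 1.256]
wrist_force: [0.3, -0.9, -5.7]
finger_gap: 21.4
clock: 44.8
eef_pos: [474.7, -378.0, 145.7]
eef_rot: [-3.126, -0.008, 1.255]
wrist_force: [-0.5, 0.3, -4.9]
finger_gap: 21.3
[ 474.58293936 -377.9571433   145.45950163] [-3.12598157 -0.00794621  1.25546771]
shift [ 0.3657 -0.0798  0.0096] turn 0.2 q6 -24.0 yaw 71.9
```

View pics/w3.png

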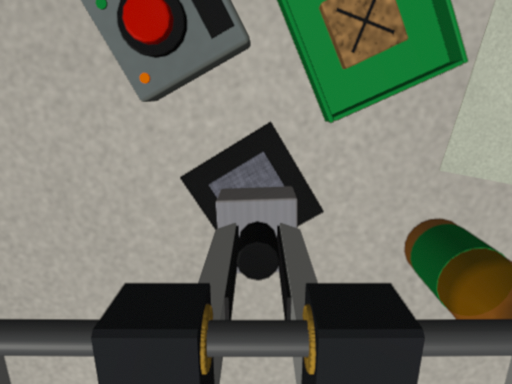

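Weight held upright, knob top around (258,259), block's far top edge at (217–297,198).

Run:
```python
from h import *
c=cams.get_calibration("wrist"); s=read_state(); e=s["eef_pos"]; R=Ro.from_euler('xyz',s["eef_rot"]).as_matrix()
im=cv2.imread('pics/w3.png')[:,:,::-1]
g=im.max(2)<45
for y in range(225,285,6): 
    r=np.nonzero(g[y,232:284])[0]+232
    if len(r): print(y,r.min(),r.max())
for n,p,z in(("knobtop",[258,259],e[2]+17.2),("back edge mid",[257,198],e[2]-12.8)):
    w=world(c,[p],z)[0]; print(n,R.T@(w-e))
```

```text
225 247 267
231 235 279
237 234 280
243 233 281
249 232 282
255 232 283
261 232 283
267 232 283
273 232 283
279 232 283
knobtop [ 4.32602872e-01 -1.05617206e-02 -1.71990362e+01]
back edge mid [22.40670439 -0.58390329 12.98915394]
```

```bash
python3 -m handwheel '[[0.365,-0.08,0,0],[0.365,-0.08,0,0],[0.365,-0.08,0,0],[0.365,-0.08,0,0],[0.365,-0.08,0,0]]';  python3 -m handwheel '[[0,0,0,0],[0,0,0,0]]'; python3 -c "
from h import *
goto([511.7,-5.4,87.3],71.7)"
```

```text
clock: 45.48
eef_pos: [505.2, -65.4, 148.1]
eef_rot: [-3.125, -0.008, 1.255]
wrist_force: [1.2, -1.0, -4.7]
finger_gap: 21.1
clock: 45.72
eef_pos: [504.8, -65.4, 147.3]
eef_rot: [-3.123, -0.007, 1.256]
wrist_force: [0.5, -0.1, -4.5]
finger_gap: 21.0
shift [ 0.0587 -0.0109  0.0607] turn 0.3 q6 6.0 yaw 72.0
```

```bash
python3 -m handwheel '[[0.0587,-0.0109,0,0],[0.0587,-0.0109,0.01,0],[0.0587,-0.0109,0.03,0],[0.0587,-0.0109,0.04,0]]';  python3 -m handwheel '[[0,0,0,0],[0,0,0,0]]'; python3 -c "
from h import *
goto([511.7,-5.4,87.3],71.7)"
```

```text
clock: 46.22
eef_pos: [511.5, -7.1, 106.5]
eef_rot: [-3.121, -0.007, 1.254]
wrist_force: [0.1, -0.6, -4.6]
finger_gap: 21.3
clock: 46.48
eef_pos: [511.7, -7.8, 106.9]
eef_rot: [-3.122, -0.007, 1.253]
wrist_force: [-0.1, 0.4, -5.0]
finger_gap: 21.6
shift [ 0.0021 -0.0004  0.0196] turn 0.1 q6 13.0 yaw 71.8
```

```bash
python3 -m handwheel '[[0.0021,-0.0004,0.006,0],[0.0021,-0.0004,0.013,0],[0.0021,-0.0004,0.0185,0],[0.0021,-0.0004,0.0185,0]]'; python3 -m handwheel '[[0,0,0.0005,0],[0,0,0.001,0]]'; python3 -m handwheel '[[0,0,0.0,0],[0,0,0,0]]'
```

```text
clock: 46.98
eef_pos: [511.4, -5.3, 87.9]
eef_rot: [-3.121, -0.007, 1.253]
wrist_force: [0.3, -0.6, -4.3]
finger_gap: 21.0
clock: 47.22
eef_pos: [511.5, -5.3, 87.1]
eef_rot: [-3.121, -0.007, 1.253]
wrist_force: [-1.3, -0.1, -0.4]
finger_gap: 21.1
clock: 47.48
eef_pos: [511.6, -5.4, 87.2]
eef_rot: [-3.121, -0.007, 1.253]
wrist_force: [-0.3, 0.0, -4.7]
finger_gap: 21.1
```

```bash
python3 -m handwheel '[[0,0,0.0007,0],[0,0,0.0007,0]]'; python3 -m handwheel '[[0,0,0,0],[0,0,0,0],[0,0,0,0],[0,0,0,0]]' 0.5; python3 -m handwheel '[[0,0,-0.03,0],[0,0,-0.06,0],[0,0,-0.1,0],[0,0,-0.11,0],[0,0,-0.11,0]]'; python3 -m handwheel '[[0,0,0,0],[0,0,0,0]]'
python3 - <<'E'
from h import *
im,c=snap('wrist','w4.png'); snap('side','w4s.png')
p=pix(c,[[511.6,-5.4,104],[511.6,-5.4,74]]); print(p)
g=im.max(2)<45; x,y=p[0].astype(int)
for yy in range(y-45,y+40,6):
    r=np.nonzero(g[yy,x-25:x+26])[0]+x-25
    if len(r): print(yy,r.min(),r.max(),len(r))
a=cv2.imread('pics/w4.png'); b=cv2.imread('pics/w4s.png')
cv2.imwrite('pics/w4c.png',np.hstack([cv2.resize(a[90:330,150:370],(440,480)),cv2.resize(b[160:260,190:290],(360,480),interpolation=2)]))
goto([437.5,-228.4,100]); goto([437.5,-228.4,100],71.7)
E
```

```text
clock: 47.72
eef_pos: [511.8, -5.4, 87.0]
eef_rot: [-3.122, -0.007, 1.254]
wrist_force: [-1.9, 0.3, 5.3]
finger_gap: 21.3
clock: 48.22
eef_pos: [511.9, -5.4, 87.0]
eef_rot: [-3.122, -0.007, 1.254]
wrist_force: [0.4, 0.4, 0.1]
finger_gap: 47.1
clock: 48.85
eef_pos: [513.6, -6.8, 196.7]
eef_rot: [-3.122, -0.007, 1.253]
wrist_force: [-0.3, 0.4, -0.5]
finger_gap: 47.2
clock: 49.1
eef_pos: [513.3, -6.7, 195.6]
eef_rot: [-3.121, -0.006, 1.254]
wrist_force: [0.7, -0.2, -1.1]
finger_gap: 46.9
[[257.80089722 195.34311812]
 [258.49508708 185.64992991]]
180 249 265 17
186 246 268 23
192 245 268 24
198 244 268 25
204 248 265 18
shift [-0.2349 -0.0011  0.0945] turn 0 q6 13.0 yaw 71.8
shift [-0.2349 -0.0011  0.0945] turn 0.1 q6 13.0 yaw 71.8
```

View pics/w4c.png

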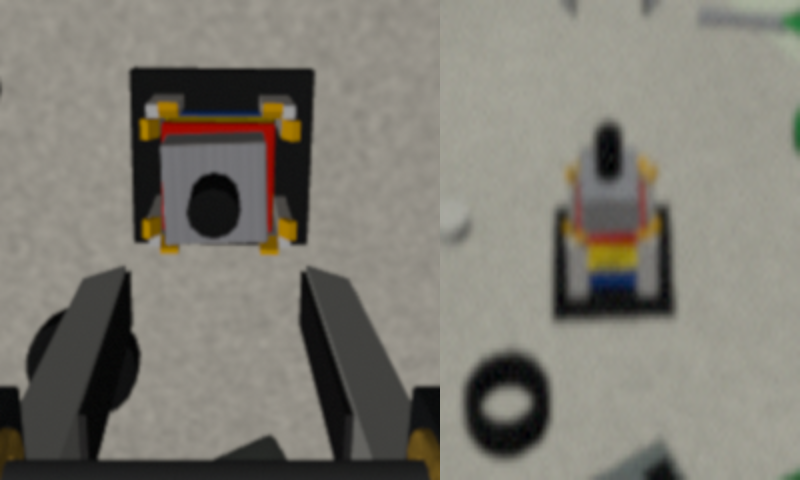

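Weight stands upright on the red disc, roughly central, its knob at (256.5,192) against (257.8,195) predicted. Now the button, with closed fingers.

```bash
python3 -m handwheel '[[-0.06,0,0,0],[-0.12,0,0,0],[-0.18,0,0,0],[-0.235,-0.001,0.0,0],[-0.235,-0.001,0.05,0]]' 1 40; python3 -m handwheel '[[0,0,0,0],[0,0,0,0]]'
python3 - <<'E'
from h import *
im,c=snap('wrist','b1.png')
for k in blobs(im,*COL["red"],300):
    M=cv2.moments(k); p=[M["m10"]/M["m00"],M["m01"]/M["m00"]]; print("btn",p,cv2.boundingRect(k),[world(c,[p],z)[0].round(1) for z in(36,44,50)])
    X=world(c,[p],46)[0]; goto([X[0],X[1],70])
E
```

```text
clock: 49.82
eef_pos: [438.5, -232.8, 146.2]
eef_rot: [-3.127, -0.005, 1.249]
wrist_force: [0.4, 0.1, -1.1]
finger_gap: 1.7
clock: 50.08
eef_pos: [439.2, -232.9, 147.7]
eef_rot: [-3.129, -0.005, 1.25]
wrist_force: [-0.1, -0.1, 0.3]
finger_gap: 0.4
btn [258.50147492625365, 191.34577401564704] (238, 171, 42, 41) [array([ 437.8, -234.4,   36. ]), array([ 438.6, -232.3,   44. ]), array([ 439.2, -230.6,   50. ])]
shift [0.0005 0.     0.0779] turn 0 q6 -14.0 yaw 71.6
```

```bash
python3 -m handwheel '[[0.002,-0.0005,0.03,0],[0.002,-0.0005,0.06,0],[0.002,-0.0005,0.075,0],[0.002,-0.0005,0.075,0]]'; python3 -m handwheel '[[0,0,0,0],[0,0,0,0]]'
python3 - <<'E'
from h import *
im,c=snap('wrist','b2.png')
for k in blobs(im,*COL["red"],300):
    M=cv2.moments(k); p=[M["m10"]/M["m00"],M["m01"]/M["m00"]]; print("btn",p,cv2.boundingRect(k),[world(c,[p],z)[0].round(1) for z in(44,50,56)])
s=read_state();print(s["eef_pos"],s["wrist_force"])
E
python3 -m handwheel '[[0,0,0.004,0],[0,0,0.008,0],[0,0,0.01,0],[0,0,0.01,0]]'
```

```text
clock: 50.62
eef_pos: [439.1, -230.0, 73.2]
eef_rot: [-3.129, -0.004, 1.251]
wrist_force: [0.4, -0.5, 1.0]
finger_gap: 0.3
clock: 50.88
eef_pos: [439.6, -230.3, 74.3]
eef_rot: [-3.131, -0.004, 1.251]
wrist_force: [0.3, 0.4, -0.1]
finger_gap: 0.4
btn [258.1148218829516, 218.1833651399491] (230, 204, 57, 51) [array([ 440.6, -226.3,   44. ]), array([ 441.4, -224.2,   50. ]), array([ 442.1, -222.1,   56. ])]
[ 439.4577476  -230.2233806    74.06652114] [ 0.13370775 -0.887521   -0.94835377]
clock: 51.42
eef_pos: [439.4, -230.2, 64.0]
eef_rot: [-3.131, -0.004, 1.251]
wrist_force: [0.6, 0.3, 1.4]
finger_gap: 0.3
```

Run:
```python
from h import *
im,c=snap('wrist','b3.png')
s=read_state();print(s["eef_pos"])
for k in blobs(im,*COL["red"],300):
    k=k.reshape(-1,2); (x,y),r=cv2.minEnclosingCircle(k[k[:,1]<np.percentile(k[:,1],50)])
    A=np.c_[2*k,np.ones(len(k))][k[:,1]<k[:,1].min()+18]; q=k[k[:,1]<k[:,1].min()+18]
    sol=np.linalg.lstsq(A,(q**2).sum(1),rcond=None)[0]; p=sol[:2]; print("circle",p,np.sqrt(sol[2]+p@p),cv2.boundingRect(k.reshape(-1,1,2)))
    for z in(40,44,48): 
        w=world(c,[p],z)[0]; e=world(c,[p+[28,0]],z)[0]; print(z,w.round(1),"px28=",np.linalg.norm(e-w).round(1))
```

```text
[ 439.42602076 -230.19826894   64.14379202]
circle [257.78333637 221.15362686] 16.92678721812489 (229, 208, 60, 54)
40 [ 440.4 -225.8   40. ] px28= 16.9
44 [ 441.  -224.4   44. ] px28= 16.5
48 [ 441.5 -223.    48. ] px28= 16.2
```

```bash
python3 -m handwheel '[[-0.002,0,0.003,0],[-0.002,0,0.006,0],[-0.002,0,0.006,0]]'; for i in 1; do python3 -m handwheel '[[0,0,0.003,0],[0,0,0.003,0]]'; python3 -m handwheel '[[0,0,0.003,0],[0,0,0.003,0]]'; done
```

```text
clock: 51.85
eef_pos: [439.1, -232.2, 59.8]
eef_rot: [-3.132, -0.004, 1.251]
wrist_force: [-7.4, 7.0, 28.7]
finger_gap: 0.3
clock: 52.1
eef_pos: [439.2, -232.3, 59.4]
eef_rot: [-3.132, -0.004, 1.251]
wrist_force: [-15.3, 10.9, 45.3]
finger_gap: 0.3
clock: 52.35
eef_pos: [439.3, -232.3, 59.3]
eef_rot: [-3.133, -0.004, 1.251]
wrist_force: [-17.1, 12.5, 49.1]
finger_gap: 0.4
```

The force rose sharply, so the button is bottomed (top about z 57, tip now at 51). Back off straight up.

```bash
python3 -m handwheel '[[0,0,-0.002,0],[0,0,-0.004,0]]';python3 -m handwheel '[[0,0,-0.003,0],[0,0,-0.003,0]]'; python3 -m handwheel '[[0,0,-0.04,0],[0,0,-0.08,0],[0,0,-0.09,0],[0,0,-0.09,0]]'; python3 -m handwheel '[[0,0,0,0],[0,0,0,0]]'
python3 - <<'E'
from h import *
im,c=snap('wrist','b4.png')
for k in blobs(im,*COL["red"],300):
    M=cv2.moments(k); p=[M["m10"]/M["m00"],M["m01"]/M["m00"]]; print("btn",p,cv2.boundingRect(k),[world(c,[p],z)[0].round(1) for z in(44,50,56)])
s=read_state();print(s["eef_pos"],s["wrist_force"])
E
```

```text
clock: 52.6
eef_pos: [439.2, -232.3, 63.5]
eef_rot: [-3.133, -0.004, 1.251]
wrist_force: [-0.4, 1.5, 3.2]
finger_gap: 0.5
clock: 52.85
eef_pos: [439.1, -232.4, 66.3]
eef_rot: [-3.133, -0.003, 1.251]
wrist_force: [0.0, 1.1, -0.2]
finger_gap: 0.6
clock: 53.35
eef_pos: [439.7, -232.9, 155.9]
eef_rot: [-3.133, -0.003, 1.251]
wrist_force: [-0.8, -0.7, -0.3]
finger_gap: 0.3
clock: 53.6
eef_pos: [439.3, -232.7, 154.7]
eef_rot: [-3.131, -0.004, 1.251]
wrist_force: [-0.3, 0.2, 0.1]
finger_gap: 0.2
btn [258.30249396621076, 189.11048538482166] (238, 170, 42, 40) [array([ 438.6, -232.2,   44. ]), array([ 439.2, -230.6,   50. ]), array([ 439.8, -229.1,   56. ])]
[ 439.42795866 -232.81266938  155.00227817] [-0.52508135  1.02006756  0.21666493]
```

Force profile: spring from TCP z≈65 to a hard stop at 59.5, about 6 mm, and back to 0 N. The button was pressed fully and came back out. Now fetching the weight.

```bash
python3 -c "
from h import *
goto([511.6,-5.4,150],71.7)"; python3 -m handwheel '[[0.06,0,0,0],[0.12,0,0,0],[0.18,0,0,0],[0.238,0.0,0.0,0],[0.238,0.0,0.0,0]]' 0.5; python3 -m handwheel '[[0,0,0,0],[0,0,0,0]]'; python3 -c "
from h import *
im,c=snap('wrist','w5.png')
goto([511.6,-5.4,87],71.7)
p=pix(c,[[511.6,-5.4,104]]);print(p)
g=im.max(2)<45; x,y=p[0].astype(int)
for yy in range(y-45,y+40,6):
    r=np.nonzero(g[yy,x-25:x+26])[0]+x-25
    if len(r): print(yy,r.min(),r.max(),len(r))
"
```

```text
shift [ 0.2386 -0.0029  0.0059] turn -0.0 q6 -14.0 yaw 71.7
clock: 54.28
eef_pos: [514.6, -3.8, 155.3]
eef_rot: [-3.13, -0.004, 1.255]
wrist_force: [0.2, -0.5, -0.2]
finger_gap: 45.7
clock: 54.52
eef_pos: [514.4, -4.7, 155.1]
eef_rot: [-3.13, -0.004, 1.254]
wrist_force: [-0.3, -0.4, 0.8]
finger_gap: 47.0
shift [-0.0018 -0.0017  0.0682] turn 0.1 q6 13.0 yaw 71.8
[[255.2323471  215.17592911]]
194 246 262 17
200 242 266 25
206 241 267 27
212 240 268 29
218 239 267 29
224 242 265 24
```

```bash
python3 -m handwheel '[[-0.0018,-0.0023,0.01,0],[-0.0018,-0.0023,0.04,0],[-0.0018,-0.0023,0.0675,0],[-0.0018,-0.0023,0.0675,0]]'; python3 -m handwheel '[[0,0,0,0],[0,0,0,0],[0,0,0,0],[0,0,0,0]]' 1 40; python3 -m handwheel '[[0,0,0,0],[0,0,-0.01,0],[0,0,-0.03,0],[0,0,-0.06,0],[0,0,-0.06,0]]'; python3 -m handwheel '[[0,0,0,0],[0,0,0,0]]'; python3 -c "
from h import *
im,c=snap('wrist','w6.png')
goto([466,-385.5,140],71.7)
g=im.max(2)<45
for y in range(225,285,12): 
    r=np.nonzero(g[y,232:284])[0]+232; print(y,r.min(),r.max())
"
```

```text
clock: 55.08
eef_pos: [509.7, -5.7, 85.9]
eef_rot: [-3.126, -0.003, 1.253]
wrist_force: [1.0, 0.5, 0.4]
finger_gap: 47.0
clock: 55.58
eef_pos: [510.1, -5.7, 86.6]
eef_rot: [-3.128, -0.003, 1.253]
wrist_force: [-0.6, 0.5, 5.2]
finger_gap: 21.1
clock: 56.2
eef_pos: [511.6, -6.2, 148.3]
eef_rot: [-3.131, -0.004, 1.253]
wrist_force: [-0.7, 0.0, -5.0]
finger_gap: 21.3
clock: 56.45
eef_pos: [511.2, -6.2, 147.2]
eef_rot: [-3.129, -0.003, 1.253]
wrist_force: [-0.3, -0.5, -5.4]
finger_gap: 21.6
shift [-0.3745  0.0756  0.0051] turn 0.1 q6 13.0 yaw 71.8
225 246 269
237 234 280
249 232 282
261 232 283
273 232 283
```

```bash
python3 -m handwheel '[[-0.3745,0.0756,0,0],[-0.3745,0.0756,0,0],[-0.3745,0.0756,0,0],[-0.3745,0.0756,0,0],[-0.3745,0.0756,0,0]]'; python3 -c "
from h import *
im,c=snap('wrist','w7.png'); goto([466,-385.5,80],71.7)"
```

```text
clock: 57.12
eef_pos: [473.7, -318.4, 145.0]
eef_rot: [-3.129, -0.004, 1.253]
wrist_force: [1.3, 0.2, -4.5]
finger_gap: 21.1
shift [-0.0596  0.0142  0.0646] turn -0.1 q6 -20.0 yaw 71.6
```

```bash
python3 -m handwheel '[[-0.0596,0.0142,0,0],[-0.0596,0.0142,0.02,0],[-0.0596,0.0142,0.06,0],[-0.0596,0.0142,0.065,0]]'; python3 -m handwheel '[[0,0,0,0],[0,0,0,0]]'; python3 -c "
from h import *
goto([466,-385.5,45.4],71.7)"
```

```text
clock: 57.68
eef_pos: [464.7, -383.9, 76.2]
eef_rot: [-3.124, -0.004, 1.25]
wrist_force: [0.7, -0.1, -4.7]
finger_gap: 20.9
clock: 57.92
eef_pos: [465.3, -383.9, 77.4]
eef_rot: [-3.125, -0.004, 1.25]
wrist_force: [0.2, 0.0, -4.2]
finger_gap: 20.8
shift [-0.0014  0.0017  0.0319] turn -0.1 q6 -24.0 yaw 71.6
```

```bash
python3 -m handwheel '[[-0.0014,0.0012,0.015,0],[-0.0014,0.0012,0.025,0],[-0.0014,0.0012,0.0315,0],[-0.0014,0.0012,0.0315,0]]'; python3 -m handwheel '[[0,0,0.0007,0],[0,0,0.001,0]]';python3 -m handwheel '[[0,0,0,0]]'
```

```text
clock: 58.42
eef_pos: [465.4, -385.3, 45.5]
eef_rot: [-3.124, -0.004, 1.25]
wrist_force: [1.1, -0.3, -4.2]
finger_gap: 21.5
clock: 58.68
eef_pos: [465.5, -385.3, 45.0]
eef_rot: [-3.125, -0.004, 1.25]
wrist_force: [-2.9, 3.5, 4.4]
finger_gap: 21.5
clock: 58.8
eef_pos: [465.5, -385.3, 45.1]
eef_rot: [-3.125, -0.003, 1.25]
wrist_force: [-0.4, 1.0, -1.9]
finger_gap: 21.3
```

Touching the mat. Release, rise, and check everything.

```bash
python3 -m handwheel '[[0,0,0,0],[0,0,0,0],[0,0,0,0],[0,0,0,0]]' 0.5; python3 -m handwheel '[[0,0,-0.03,0],[0,0,-0.06,0],[0,0,-0.1,0],[0,0,-0.14,0],[0,0,-0.15,0]]'; python3 -m handwheel '[[0,0,0,0],[0,0,0,0],[0,0,0,0]]'
python3 - <<'E'
from h import *
im,c=snap('wrist','f1.png')
p=pix(c,[[465.5,-385.3,62]]);print("knob pred",p)
g=im.max(2)<45; x,y=p[0].astype(int)
for yy in range(y-24,y+24,6):
    r=np.nonzero(g[yy,x-18:x+19])[0]+x-18
    if len(r): print(yy,r.min(),r.max(),len(r))
for k in blobs(im,*COL['brown'],400): print('brown',cv2.boundingRect(k),square(c,k,18))
goto([495,-60,200],71.7)
E
```

```text
clock: 59.3
eef_pos: [465.6, -385.4, 45.1]
eef_rot: [-3.125, -0.003, 1.25]
wrist_force: [0.8, -0.0, -0.0]
finger_gap: 47.2
clock: 59.92
eef_pos: [468.4, -387.2, 197.8]
eef_rot: [-3.129, -0.002, 1.25]
wrist_force: [-0.2, 0.1, 0.2]
finger_gap: 46.7
clock: 60.3
eef_pos: [468.1, -387.0, 196.5]
eef_rot: [-3.127, -0.002, 1.25]
wrist_force: [0.4, 0.3, -0.1]
finger_gap: 47.2
knob pred [[256.72121842 181.43023609]]
169 248 265 18
175 247 266 20
181 246 266 21
187 248 264 17
199 238 274 15
brown (425, 220, 71, 63) [ 654.6 -550.1  670.9 -550.3   74.4   56.4   29.3]
brown (315, 0, 75, 59) [ 593.7 -275.5  591.7 -279.9   54.5   52.7    7.1]
shift [ 0.3188 -0.0776 -0.0014] turn -0.1 q6 -25.0 yaw 71.6
```

```bash
python3 -m handwheel '[[0.319,-0.0776,0,0],[0.319,-0.0776,0,0],[0.319,-0.0776,0,0],[0.319,-0.0776,0,0],[0.319,-0.0776,0,0]]'; python3 -m handwheel '[[0,0,0,0],[0,0,0,0],[0,0,0,0]]'
python3 - <<'E'
from h import *
im,c=snap('wrist','f2.png'); print(read_state()["eef_pos"])
for k in blobs(im,*COL['red'],300): print('red',cv2.boundingRect(k),square(c,k,46))
t,ct=snap('top'); a=cv2.imread('pics/f2.png')
cv2.imwrite('pics/f2c.png',np.hstack([cv2.resize(a[50:250,150:370],(440,400),interpolation=2),cv2.resize(t[150:260,200:430,::-1],(460,400))[:,:460]][:2])[:, :800])
E
```

```text
clock: 60.98
eef_pos: [493.5, -73.8, 198.3]
eef_rot: [-3.127, -0.002, 1.25]
wrist_force: [0.8, 0.6, -0.0]
finger_gap: 46.9
clock: 61.35
eef_pos: [493.4, -74.9, 198.1]
eef_rot: [-3.127, -0.002, 1.248]
wrist_force: [0.3, 0.7, 0.4]
finger_gap: 46.9
[493.40474328 -74.92938565 198.10426252]
red (224, 71, 61, 61) [510.3  -5.7 510.3  -5.7  52.9  54.4  71.7]
```

```bash
python3 -c "
from h import *
print(manip.sign_off())"
```

```text
the job is handed in; nothing more can be done
None
```

The whole task is done and handed in at about 61 s of robot time; sign-off gave no verdict.

**What I did, in order**
- Moved the brown tile to the tray.
- Stacked the blue body, all three yellow spacers and the red disc in the jig.
- Stood the weight on the stack.
- Pressed the start button.
- Stood the weight back on its mat.

**Last checks**
- **Tile:** at about (594, −276), roughly 2 mm from the tray centre, flat.
- **Red disc:** at (510.3, −5.7), measured 53 × 54 mm at its proper height, which fits lying flat. It is square with the jig. That is about 2 mm from my estimate of the jig centre, inside the 2.8 mm limit and about the camera calibration error.
- **Weight:** upright at about (465.5, −385), roughly 2 mm from the mat centre.
- **Button:** the force rose sharply after about 6 mm of travel and went back to zero as I backed off. I judged full travel and return from that, since the joint itself cannot be read.

**Checks that failed or disagreed**
- The last picture could not be viewed because the 16-picture limit was used up. The final state of the stack therefore rests on the measurements above and the earlier view with the weight standing on it.
- My first camera estimate of the button height, about 44–46 mm, was too low. The top is near 57 mm, so the fingertips pushed the button against its stop with up to about 49 N vertically.
- The tool built up a tilt of about 0.02 rad, with no visible effect on the parts.

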